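Recharge the desiccant cassette

ROBOT

A 6-joint arm with a two-finger parallel gripper is mounted at the origin on the work surface; the furniture and walls round the work are solid. World frame = base frame: x ahead of the robot, y to its left, z up, the work surface at z = 0. Lengths are in mm, angles in rad, forces in N, time in s.
With the tool pointing down it reaches from about 375 to 825 mm from the base axis. Payload 5.5 kg.
Tool frame: the origin (TCP) lies between the finger pads; the fingertips stand 11 mm ahead of it and the grasp point (between the pads) lies 8 mm behind it; z points along the fingers, y is the direction in which the jaws open and shut (so a half turn about z gives the same grasp; the last joint's range is limited). The gripper opens to 85 mm and grips with 20 to 120 N. Pads are 22 mm wide; open, the fingers measure 114 mm over their backs; the gripper's body (76 mm by 85 mm) begins 54 mm behind the grasp point. The pads swing forward as they close: fully open they stand 13 mm farther back than shut.
Start: joints at [1.302, 0.314, -0.047, 1.21, 0, 1.571], TCP at [159.342, 578.451, 242.299] pointing down, gripper open.
Joint ranges: [-2.67, 2.67], [-0.69, 1.73], [-1.03, 1.25], [-2.08, 2.16], [-1.42, 1.45], [-3.14, 3.14]. Speed limits (rad/s): [2.39, 2.39, 3.01, 3.14, 3.14, 3.14].

INTERFACE

Orientations are given as a unit quaternion [x, y, z, w].
In Python, from workcell import read_state, snapshot, camera_info, job_done, regions_of gives the robot as it stands.
- The arm moves only by the tool carry_out, never from a script. Its argument "commands" is a list of rows, each an object with "turn": the turn, a rotation vector about the tool's x, y, z in degrees, a list of three; "delta_pos": the shift along the tool's x, y, z in mm, a list of three; "hand": the opening in per cent of the stroke, from 0 (shut) to 100 (fully open). A call has 1 to 5 rows; each row is the pose to reach, as a shift and turn from the pose commanded when the call began, along the tool's axes at that moment; what a row does not reach only later rows make up. A row lasts 1/10 s, in which the tool goes at most 50 mm and 8.59 degrees, less where a joint would pass 70% of its speed; a pose out of reach is approached as far as the arm can. A call with a gripper value outside its range is refused whole. The fingers move at their own pace and stop on an object; "newtons" is the grip in N (left out, the last holds). Time passes only in rows, so rows that repeat a pose let the fingers close. It gives the time, the measured TCP pose, the force and the opening at its end, in the units of the state.
- read_state(): the state, without advancing time (a new reading comes with each control period).
- snapshot(name): name is "scene" or "top" or "wrist"; returns the picture (420x560x3 uint8, blue, green, red); there is no depth.
- camera_info(name): a dict with "K" (3x3 intrinsics, pixels), "distortion" ([k1, k2, p1, p2, k3] as OpenCV has them; the pictures are not rectified), "rvec" (rotation vector, rad) and "tvec" (3), from world to camera coordinates, as OpenCV has them; the wrist camera has in their place "tool_from_camera" (4x4, takes a point from camera to tool coordinates, whose origin is the TCP and whose axes are the flange's). Camera axes: x right, y down, z forward; pixel columns grow to the right and rows downward; lengths in mm; the calibration is good to about 2 mm. A picture is of the moment at which its call begins: read the wrist's pose just before it. camera_info takes no time and is no camera call.
- job_done(): hands the job in, once; it reports no verdict.
Trained networks look in the newest picture that a camera, given by its name, has taken for a name from the list of things; names that differ only in an ending like _2 or _b are one class to them, and where a whole thing is asked for, a point or a joint stands for the part that bears it (a point fixed in the world has none). Each returns a list of dicts, best first, with "score" (0 to 1); they miss things now and then, are a little off and sometimes report something else, mostly with a low value. They report only what shows in the picture. A call takes as long as a camera call.
- regions_of(camera, target): "mask" (420x560 bool, what is visible of it) and "xy" ([column, row] in pixels, amid what is visible of it).
The state is a dict: "t": time; "joint_pos": joint angles; "qvel": joint speeds; "joint_torque": joint torques, N m; "tcp_pos": TCP position; "ee_rot": TCP orientation; "force": force on the tool from outside, world axes, zero at the start; "moment": the same for the moment, N m; "gripper_width": finger opening in mm.
Only numpy, scipy, OpenCV 4.12 (cv2) and the standard library are available. Lean on these libraries where they do the work, as an engineer would, in place of code of your own. Each camera call takes 0.05 s, during which the arm holds its last target. There are 200 camera calls.

TASK

Change the cartridges in the grey desiccant cassette: pry its snap-fit cover up at the notch with the flat blade of the knife and lay the cover flat on the table beside the cassette. Put every spent (green) cartridge flat into a compartment of its own in the aluminium oven tray, and seat the three fresh (orange) ones from the blue tray flat in the three bays. Then refit the cover and press it fully home, flush with the rim, leave the knife lying flat on the table clear of the cassette, and leave the other things on the table alone.

Things in the scene. Friction and masses are not known exactly. Their poses are not given: they have to be found in the camera images.
- cassette: Grey desiccant cassette, 128 (x) x 78 (y) x 42 mm, fixed to the table; origin under its centre at table height. Low mounting ears (4 mm high) reach 77 mm from its centre along x. The cover lies in a recess of 116 x 66 mm on a ledge at z = 36 mm, its top flush with the rim at z = 42 mm (bevelled inside), so fingers cannot get hold of it until it is pried up.
- bay_floor (a point): Centre of the cavity floor, 5 mm above the cassette's origin, axes as the cassette's. The cavity is 106 (x) x 60 (y) mm, parted by two dividers, 2 mm thick and 8 mm high, into three bays of 34 (x) x 60 (y) mm whose centres lie at x = -36, 0 and 36 mm from here.
- notch (a point): Middle of the pry notch in the outer face (x = -64 mm) of the cassette's -x end wall, towards the robot; z = 32 mm. A cut 26 mm wide (y) through the wall, from the sill at z = 28 mm up through the rim. A blade slid in level along the cassette's +x, between the sill and the cover's underside (z = 36), meets the cover's edge 8 mm in; go 14 to 18 mm deep, then lift.
- cover: White slotted metal snap-fit cover: plate 112 (x) x 64 (y) x 6 mm at z = 9.5 to 15.5 mm of its frame, on four 9.5 mm tongues that it stands level on when laid down; 110 g. Origin below the centre, at the tongue ends. Snapped home, its axes agree with the cassette's and its origin is 26.5 mm above the cassette's. Play in the recess: 2 mm each way along x, 1 mm along y.
- cover_snap (a point): Point on the cover's top, 20 mm to the -x side of its centre, between its two snap tongues, which sprung balls in the cassette hold. Pressing down here with 8 to 15 N snaps a propped cover home; if one side stays up, press over that side. Let down level into the recess, the cover first comes to rest propped on the balls, this point about 7 mm above flush, the +x edge on its ledge.
- cover_lip (a point): Middle of the underside of the cover's front edge (x = -56 mm, z = 9.5 mm of its frame), over the notch when fitted. Home: 36 mm above the table. About 7 N upward here frees the snap; lifted 12 mm and let go, the cover stays propped on the balls with this edge about 9 mm above home, so that its sides (64 mm apart) can be gripped near it.
- knife: Flat-blade opening knife, 152 mm long, 70 g, loose, lying flat along its x with the blade to +x. Origin under the grip point, on the table when it lies. Wooden handle 17 mm wide (y), 15 mm high, from x = -70 to 18 mm; steel blade 14 mm wide, 2 mm thick, its mid-plane at z = 7.5 mm, ending at x = 82 mm.
- blade_tip (a point): Middle of the blade's end edge, 82 mm ahead of the knife's origin and 7.5 mm above its underside.
- store_tray: Blue plastic tray, 174 (x) x 74 (y) x 18 mm, fixed, with fresh cartridges in three of its four compartments. Compartments 40 (x) x 68 (y) mm in a row along x at -64, -21, 21 and 64 mm, floor 3 mm up, dividers to z = 16 mm. Origin under its centre.
- oven_tray: Bare aluminium tray for the drying oven, same shape and size as the blue tray, empty at the start: spent cartridges go here, one to a compartment.
- fresh_0: Fresh cartridge (orange gel windows): white block 28 (x) x 48 (y) x 10 mm with an upright pull grip on its middle, 20 (x) x 10 (y) mm, from z = 10 to 26 mm; 40 g. Origin under its centre. Grip across the 10 mm (y). Absent if None at the start (three of the four are there).
- fresh_1: Fresh cartridge (orange gel windows): white block 28 (x) x 48 (y) x 10 mm with an upright pull grip on its middle, 20 (x) x 10 (y) mm, from z = 10 to 26 mm; 40 g. Origin under its centre. Grip across the 10 mm (y). Absent if None at the start (three of the four are there).
- fresh_2: Fresh cartridge (orange gel windows): white block 28 (x) x 48 (y) x 10 mm with an upright pull grip on its middle, 20 (x) x 10 (y) mm, from z = 10 to 26 mm; 40 g. Origin under its centre. Grip across the 10 mm (y). Absent if None at the start (three of the four are there).
- fresh_3: Fresh cartridge (orange gel windows): white block 28 (x) x 48 (y) x 10 mm with an upright pull grip on its middle, 20 (x) x 10 (y) mm, from z = 10 to 26 mm; 40 g. Origin under its centre. Grip across the 10 mm (y). Absent if None at the start (three of the four are there).
- spent_0: Spent cartridge (dark green gel windows), otherwise as the fresh ones; at the start in a bay of the cassette under the cover, y along the cassette's y. One to three are there, the other bays are empty.
- spent_1: Spent cartridge (dark green gel windows), otherwise as the fresh ones; at the start in a bay of the cassette under the cover, y along the cassette's y. One to three are there, the other bays are empty.
- spent_2: Spent cartridge (dark green gel windows), otherwise as the fresh ones; at the start in a bay of the cassette under the cover, y along the cassette's y. One to three are there, the other bays are empty.
- glue_a: White bottle with a blue band, 42 mm across, 75 mm high; bystander.
- loupe: Black eye loupe, 32 mm; bystander.
- brush_0: Flat dusting brush with a wooden handle, 181 mm; bystander.

How it is judged:
By the outcome, as a careful person would: the job done as asked, in the order asked, and still so for the second after the job is handed in, with the robot touching nothing.
Of fresh_0, fresh_1, fresh_2, fresh_3 only 3 to 3 are there at a start; the rules pass over those that are not, and their reading is None.
Of spent_0, spent_1, spent_2 only 1 to 3 are there at a start; the rules pass over those that are not, and their reading is None.
At some moment in a run one of knife may be knocked a few centimetres aside while the robot is not near it.
Once in a run the grip may slacken for a moment while it holds something.
It also fails if it takes over 210 s, if anything falls off the work surface, if the arm or the gripper's body presses on something with over 40 N, if the wrist force passes 120 N, or if a joint passes its speed limit or range.

## Working session

There is one attempt and no reset: what is moved stays moved. The work goes in short steps, Python scripts to look and compute and a tool call to move; the robot and the scene stay as the last step left them, time stands still between calls to the robot, and variables do not carry over. Pictures are saved under pics/ and viewed, about 12 in all and at most 16, crops included, and the job is handed in when it is done.

Besides the shell and the picture viewer there is one more tool, called after "Emit:" as a command line: name --argument value ..., lists and objects as JSON in quotes. carry_out: Moves the arm, as the interface text tells. Its arguments: {"type":"object","properties":{"commands":{"type":"array"},"newtons":{"type":"number"}},"required":["commands"]}

```bash
mkdir -p pics; ls
python3 - <<'E'
from workcell import *
import cv2,numpy as np
s=read_state();print(s)
a=snapshot("scene");b=snapshot("top")
cv2.imwrite("pics/scene.png",a);cv2.imwrite("pics/top.png",b)
for n in("scene","top","wrist"):print(n,camera_info(n))
E
```

```text
pics
{'t': 0.0, 'joint_pos': array([ 1.30202458e+00,  3.14229915e-01, -4.80798216e-02,  1.21022811e+00,
        1.04492932e-05,  1.57076412e+00]), 'qvel': array([ 0.00021382, -0.00063045, -0.00112913, -0.00099009,  0.00208697,
       -0.00177539]), 'joint_torque': array([-1.15374813e-03, -5.39594936e+01,  3.39748478e+01,  1.93988549e-02,
       -1.14325278e-04,  4.69612573e-06]), 'tcp_pos': array([159.17282745, 577.9061176 , 241.43191428]), 'ee_rot': array([ 1.33965743e-01,  9.90985581e-01, -8.62207066e-04, -1.21857364e-04]), 'force': array([-1.15631883, -0.22438291, -0.491979  ]), 'moment': array([ 0.00635866, -0.0050358 ,  0.02519464]), 'gripper_width': 85.31083251728283}
scene {'K': array([[444.19968238,   0.        , 278.26515425],
       [  0.        , 444.19968238, 211.78577129],
       [  0.        ,   0.        ,   1.        ]]), 'distortion': array([-0.08962387,  0.        ,  0.        ,  0.        ,  0.        ]), 'rvec': array([ 0.66701925, -2.63616276,  1.10834285]), 'tvec': array([ 474.21668177,  217.71693747, 1339.37642257])}
top {'K': array([[464.30142665,   0.        
[... 238 characters left out ...]
80754,  0.1981127 ]), 'tvec': array([ -10.6206586 ,  524.31902019, 1172.84401744])}
wrist {'K': array([[363.42822815,   0.        , 277.1120664 ],
       [  0.        , 363.42822815, 206.21567129],
       [  0.        ,   0.        ,   1.        ]]), 'distortion': array([-0.08845941,  0.        ,  0.        ,  0.        ,  0.        ]), 'tool_from_camera': array([[-2.32671914e-04, -9.60741208e-01, -2.77445991e-01,
         7.06392100e+01],
       [ 9.99999889e-01, -3.36958610e-04,  3.28201297e-04,
        -6.50032708e-01],
       [-4.08804326e-04, -2.77445884e-01,  9.60741180e-01,
        -1.32231073e+02],
       [ 0.00000000e+00,  0.00000000e+00,  0.00000000e+00,
         1.00000000e+00]])}
```

View pics/top.png

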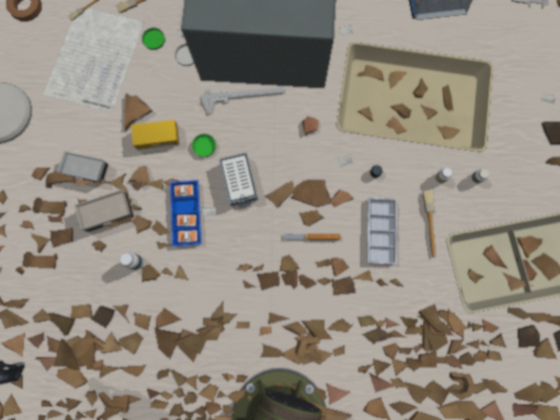

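View pics/scene.png

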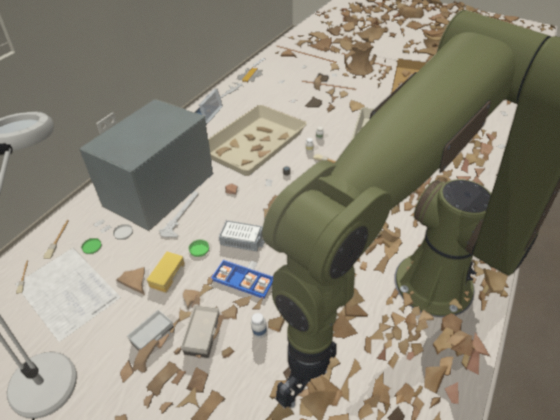

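```bash
cat > h.py <<'E'
from workcell import *
import cv2,numpy as np
from scipy.spatial.transform import Rotation as R
def cam(name,s=None):
    c=camera_info(name)
    if name=="wrist":
        s=s or read_state()
        T=np.eye(4);T[:3,:3]=R.from_quat(s['ee_rot']).as_matrix();T[:3,3]=s['tcp_pos']
        M=T@c['tool_from_camera']
    else:
        M=np.eye(4);M[:3,:3]=cv2.Rodrigues(c['rvec'])[0];M[:3,3]=c['tvec'];M=np.linalg.inv(M)
    return c['K'],c['distortion'],M
def p2w(C,pix,z):
    u=cv2.undistortPoints(np.float64(pix).reshape(-1,1,2),C[0],C[1]).reshape(-1,2)
    d=np.c_[u,np.ones(len(u))]@C[2][:3,:3].T;o=C[2][:3,3]
    return (o+d*((z-o[2])/d[:,2])[:,None])[:,:2]
def w2p(C,P):
    W=np.linalg.inv(C[2])
    return cv2.projectPoints(np.float64(P).reshape(-1,1,3),cv2.Rodrigues(W[:3,:3])[0],W[:3,3],C[0],C[1])[0].reshape(-1,2)
def rect(C,mask,z):
    c=max(cv2.findContours(mask.astype('uint8'),0,2)[0],key=cv2.contourArea)
    (x,y),(w,h),a=cv2.minAreaRect(p2w(C,c.reshape(-1,2),z).astype('float32'))
    if w<h:w,h,a=h,w,a+90
    return np.round([x,y,w,h,(a+90)%180-90],1)   # centre, long, short, long-axis angle
def look(name,targets,save=None):
    s=read_state();C=cam(name,s);im=snapshot(name)
    if save:cv2.imwrite(f"pics/{save}.png",im)
    for t,z in targets:
        for r in regions_of(name,t)[:5]:
            if r['score']>.3:print(t,round(r['score'],2),np.round(r['xy']),rect(C,r['mask'],z),r['mask'].sum())
    return C,im
def go(x,y,z,yaw,s=None):
    """delta to bring TCP to x,y,z tool down with tool-y axis along yaw deg (mod 180)"""
    s=s or read_state();Rt=R.from_quat(s['ee_rot'])
    c=None
    for k in(0,180):
        a=np.radians(yaw+k);ty=np.array([np.cos(a),np.sin(a),0]);tz=np.array([0,0,-1.]);tx=np.cross(ty,tz)
        v=(Rt.inv()*R.from_matrix(np.c_[tx,ty,tz])).as_rotvec(degrees=True)
        if c is None or np.linalg.norm(v)<np.linalg.norm(c):c=v
    print("delta",np.round(Rt.inv().apply(np.array([x,y,z])-s['tcp_pos']),1),"turn",np.round(c,1),"j",np.round(s['joint_pos'],2))
E
python3 - <<'E'
from h import *
look("top",[("cassette",42),("cover",42),("knife",10),("store_tray",18),("oven_tray",18),("fresh_0",26),("glue_a",75),("loupe",10),("brush_0",5)])
print(read_state()['t'])
E
```

```text
cassette 0.9 [240. 197.] [592.8 116.3 118.4  77.6  15.3] 463
cassette 0.66 [190. 235.] [455.8 249.4  44.7  28.6 -86.5] 191
cover 0.73 [236. 175.] [618.3 123.5 111.6  63.5  15.6] 941
knife 0.89 [319. 237.] [466.4 -79.4 150.9  19.  -88.9] 348
store_tray 0.97 [186. 209.] [524.1 264.3 179.6  82.1   7. ] 1448
oven_tray 0.7 [383. 230.] [ 484.4 -266.3  180.    80.6   -1.6] 1963
fresh_0 0.64 [186. 218.] [501.2 258.1  46.3  24.5 -89. ] 176
fresh_0 0.62 [183. 190.] [582.3 271.   46.7  27.9 -89. ] 176
fresh_0 0.57 [189. 234.] [457.8 252.7  46.4  27.6 -83.2] 175
glue_a 0.81 [132. 261.] [384.7 379.2  59.   40.7  65.3] 315
loupe 0.67 [377. 168.] [ 651.  -255.1   34.7   29.3  -44.1] 116
loupe 0.42 [133. 261.] [390.4 400.4  60.1  44.2  65.3] 318
brush_0 0.63 [430. 211.] [ 5.099e+02 -3.957e+02  1.791e+02  3.040e+01 -3.000e-01] 422
0.6
```

Run:
```python
from h import *
go(540,185,270,100)
```

```text
delta [-471.5 -278.2  -27.7] turn [ -0.   -0.  -25.4] j [ 1.3   0.31 -0.05  1.21 -0.    1.57]
```

Emit:
carry_out --commands '[{"delta_pos":[-40,-24,-3],"turn":[0,0,-5],"hand":100},{"delta_pos":[-80,-47,-6],"turn":[0,0,-10],"hand":100},{"delta_pos":[-120,-71,-9],"turn":[0,0,-15],"hand":100},{"delta_pos":[-160,-94,-12],"turn":[0,0,-20],"hand":100},{"delta_pos":[-200,-118,-15],"turn":[0,0,-25],"hand":100}]'

```text
t: 1.1
tcp_pos: [321.8, 410.3, 257.6]
ee_rot: [-0.086, 0.996, 0.0, 0.0]
force: [-0.1, -0.3, -0.1]
gripper_width: 85.6
```

Run:
```python
from h import *
go(540,185,270,100)
```

```text
delta [-176.5 -259.2  -12.4] turn [ 0.   0.  -0.2] j [ 0.91  0.16 -0.21  1.2  -0.    0.73]
```

Emit:
carry_out --commands '[{"delta_pos":[-26,-39,-2],"turn":[0,0,0],"hand":100},{"delta_pos":[-52,-78,-4],"turn":[0,0,0],"hand":100},{"delta_pos":[-78,-117,-6],"turn":[0,0,0],"hand":100},{"delta_pos":[-104,-156,-8],"turn":[0,0,0],"hand":100},{"delta_pos":[-130,-190,-10],"turn":[0,0,0],"hand":100}]'

```text
t: 1.6
tcp_pos: [481.8, 244.0, 267.7]
ee_rot: [-0.083, 0.997, 0.0, 0.0]
force: [0.4, -0.3, -0.0]
gripper_width: 85.4
```

Emit:
carry_out --commands '[{"delta_pos":[-23,-35,-2],"turn":[0,0,0],"hand":100},{"delta_pos":[-46,-69,-2],"turn":[0,0,0],"hand":100},{"delta_pos":[-46,-69,-2],"turn":[0,0,0],"hand":100},{"delta_pos":[-46,-69,-2],"turn":[0,0,0],"hand":100},{"delta_pos":[-46,-69,-2],"turn":[0,0,0],"hand":100}]'

```text
t: 2.1
tcp_pos: [536.9, 186.1, 269.2]
ee_rot: [-0.084, 0.996, 0.0, -0.0]
force: [0.2, -0.1, 0.2]
gripper_width: 85.3
```

Run:
```python
from h import *
s=read_state();print(s['tcp_pos'],s['qvel'].round(3))
look("wrist",[("cassette",42),("cover",42),("store_tray",18),("fresh_0",26)],"w1")
```

```text
[536.91537608 186.07075194 269.22924062] [ 0.014 -0.007 -0.004  0.    -0.002 -0.003]
cassette 0.87 [232. 205.] [605.3 123.2 146.9  85.1  14.7] 3844
cassette 0.53 [511.  61.] [386.6 392.8  82.4  42.5 -77.9] 2918
cover 0.58 [204. 232.] [614.7 123.2 113.1  66.   14.4] 5996
store_tray 0.65 [348. 170.] [520.6 263.9 179.   80.3   6.1] 8369
fresh_0 0.91 [347. 147.] [499.  257.6  48.2  28.4 -89.6] 1234
fresh_0 0.84 [347. 224.] [579.2 269.6  47.1  29.7 -84.9] 1046
fresh_0 0.72 [354. 106.] [457.4 251.8  46.7  27.4 -87.4] 1210
```

View pics/w1.png

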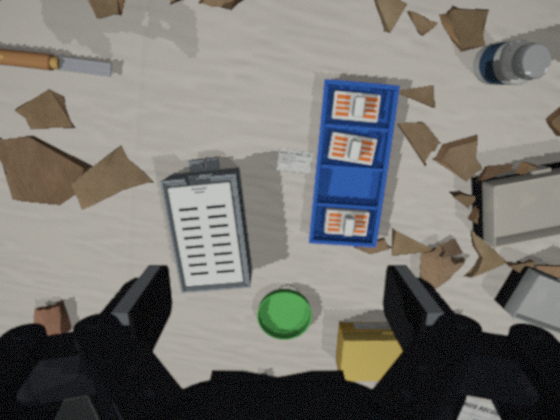

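Run:
```python
from h import *
go(463,-86,150,180.5)
```

```text
delta [ 118.8 -256.1  119.4] turn [ -0.    0.  -80.8] j [ 0.33  0.24 -0.08  1.25  0.    0.16]
```

Emit:
carry_out --commands '[{"delta_pos":[18,-40,18],"turn":[0,0,0],"hand":100},{"delta_pos":[36,-80,36],"turn":[0,0,0],"hand":100},{"delta_pos":[54,-118,54],"turn":[0,0,0],"hand":100},{"delta_pos":[72,-156,72],"turn":[0,0,0],"hand":100},{"delta_pos":[90,-194,90],"turn":[0,0,0],"hand":100}]'

```text
t: 2.85
tcp_pos: [480.5, -21.6, 178.9]
ee_rot: [-0.084, 0.996, -0.0, 0.0]
force: [0.9, -0.7, -0.4]
gripper_width: 85.5
```

Emit:
carry_out --commands '[{"delta_pos":[14,-30,15],"turn":[0,0,-8],"hand":80},{"delta_pos":[29,-62,29],"turn":[0,0,-16],"hand":80},{"delta_pos":[29,-62,29],"turn":[0,0,-24],"hand":80},{"delta_pos":[29,-62,29],"turn":[0,0,-32],"hand":60},{"delta_pos":[29,-62,29],"turn":[0,0,-40],"hand":60}]'

```text
t: 3.35
tcp_pos: [462.7, -86.7, 150.3]
ee_rot: [-0.422, 0.907, 0.0, 0.0]
force: [-0.6, 0.7, 0.0]
gripper_width: 51.1
```

Emit:
carry_out --commands '[{"delta_pos":[0,0,0],"turn":[0,0,-8],"hand":60},{"delta_pos":[0,0,0],"turn":[0,0,-16],"hand":60},{"delta_pos":[0,0,0],"turn":[0,0,-24],"hand":60},{"delta_pos":[0,0,0],"turn":[0,0,-32],"hand":60},{"delta_pos":[0,0,0],"turn":[0,0,-40.5],"hand":60}]'

```text
t: 3.85
tcp_pos: [463.0, -86.2, 150.5]
ee_rot: [0.71, -0.704, 0.0, -0.0]
force: [0.4, 0.5, 0.0]
gripper_width: 51.4
```

Emit:
carry_out --commands '[{"delta_pos":[0,0,0],"turn":[0,0,0],"hand":60},{"delta_pos":[0,0,0],"turn":[0,0,0],"hand":60}]'

```text
t: 4.05
tcp_pos: [463.0, -86.4, 150.4]
ee_rot: [-0.707, 0.707, -0.0, 0.0]
force: [0.5, 0.7, 0.6]
gripper_width: 50.9
```

Run:
```python
from h import *
s=read_state();print(s['tcp_pos'],s['qvel'].round(3),s['gripper_width'])
look("wrist",[("knife",10),("blade_tip",8)],"w2")
```

```text
[462.95531336 -86.35522968 150.422968  ] [-0.004  0.005  0.001  0.001 -0.001 -0.006] 50.88740573686858
knife 0.98 [278. 187.] [462.2 -80.5 150.7  17.9  89.7] 3745
blade_tip 0.58 [278. 186.] [461.9 -80.  151.8  18.6 -89.5] 3909
```

View pics/w2.png

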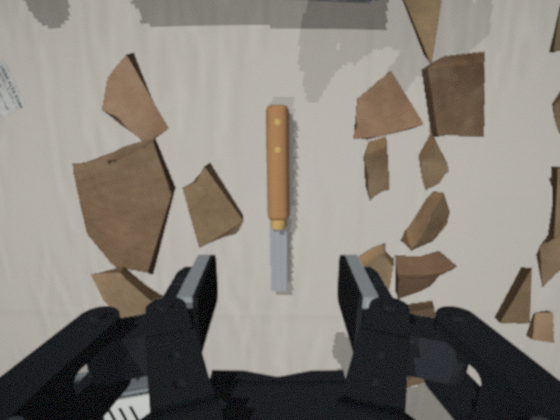

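Emit:
carry_out --commands '[{"delta_pos":[0,0.8,40],"turn":[0,0,0],"hand":32},{"delta_pos":[0,0.8,80],"turn":[0,0,0],"hand":32},{"delta_pos":[0,0.8,110],"turn":[0,0,0],"hand":32},{"delta_pos":[0,0.8,125],"turn":[0,0,0],"hand":32},{"delta_pos":[0,0.8,130],"turn":[0,0,0],"hand":32}]'

```text
t: 4.7
tcp_pos: [460.4, -86.4, 18.5]
ee_rot: [0.707, -0.707, -0.001, 0.001]
force: [0.2, 0.5, -0.8]
gripper_width: 26.8
```

Emit:
carry_out --commands '[{"delta_pos":[0,0,4],"turn":[0,0,0],"hand":32},{"delta_pos":[0,0,7.5],"turn":[0,0,0],"hand":32},{"delta_pos":[0,0,7.5],"turn":[0,0,0],"hand":32}]'

```text
t: 5.0
tcp_pos: [462.7, -86.8, 13.3]
ee_rot: [0.708, -0.707, 0.0, -0.0]
force: [-0.6, 0.1, 0.4]
gripper_width: 27.2
```

Emit:
carry_out --commands '[{"delta_pos":[0,0,0],"turn":[0,0,0],"hand":0},{"delta_pos":[0,0,0],"turn":[0,0,0],"hand":0},{"delta_pos":[0,0,0],"turn":[0,0,0],"hand":0},{"delta_pos":[0,0,0],"turn":[0,0,0],"hand":0},{"delta_pos":[0,0,0],"turn":[0,0,0],"hand":0}]' --newtons 110

```text
t: 5.5
tcp_pos: [462.8, -86.8, 13.9]
ee_rot: [0.708, -0.707, 0.001, -0.0]
force: [-1.2, 0.8, 4.6]
gripper_width: 13.9
```

Emit:
carry_out --commands '[{"delta_pos":[0,0,-10],"turn":[0,0,0],"hand":0},{"delta_pos":[0,0,-30],"turn":[0,0,0],"hand":0},{"delta_pos":[0,0,-60],"turn":[0,0,0],"hand":0},{"delta_pos":[0,0,-86],"turn":[0,0,0],"hand":0},{"delta_pos":[0,0,-86],"turn":[0,0,0],"hand":0}]'

```text
t: 6.0
tcp_pos: [465.1, -87.3, 103.1]
ee_rot: [0.708, -0.707, 0.003, -0.002]
force: [0.7, -0.1, -0.3]
gripper_width: 13.6
```

Run:
```python
from h import *
s=read_state();print(s['tcp_pos'],s['gripper_width'],s['force'])
go(436,75,100,104.7)
look("wrist",[("knife",100)])
```

```text
[465.14166956 -87.27660609 103.05482026] 13.564706706972705 [ 0.7166063  -0.12167994 -0.28471586]
delta [-162.3   28.9    2.6] turn [-0.4  0.2 75.4] j [-0.19  0.18 -0.56  0.82  0.   -1.76]
knife 0.6 [272. 225.] [464.7 -97.5 117.7  17.6 -89.8] 10525
```

Emit:
carry_out --commands '[{"delta_pos":[-32,6,0],"turn":[0,0,8],"hand":0},{"delta_pos":[-65,12,1],"turn":[0,0,16],"hand":0},{"delta_pos":[-98,18,2],"turn":[0,0,24],"hand":0},{"delta_pos":[-130,24,2],"turn":[0,0,32],"hand":0},{"delta_pos":[-162,29,2.6],"turn":[0,0,40],"hand":0}]'

```text
t: 6.6
tcp_pos: [431.2, 76.2, 95.1]
ee_rot: [-0.421, 0.907, 0.0, -0.001]
force: [0.5, -0.5, -1.3]
gripper_width: 13.4
```

Emit:
carry_out --commands '[{"delta_pos":[0,0,0],"turn":[0,0,8],"hand":0},{"delta_pos":[0,0,0],"turn":[0,0,16],"hand":0},{"delta_pos":[0,0,0],"turn":[0,0,24],"hand":0},{"delta_pos":[0,0,0],"turn":[0,0,32],"hand":0},{"delta_pos":[0,0,0],"turn":[0,0,35.4],"hand":0}]'

```text
t: 7.1
tcp_pos: [431.6, 75.1, 95.0]
ee_rot: [-0.126, 0.992, -0.0, -0.001]
force: [0.6, 0.1, 0.5]
gripper_width: 13.4
```

Emit:
carry_out --commands '[{"delta_pos":[0,0,0],"turn":[0,0,0],"hand":0},{"delta_pos":[0,0,0],"turn":[0,0,0],"hand":0}]'

```text
t: 7.3
tcp_pos: [432.1, 75.1, 95.4]
ee_rot: [-0.129, 0.992, -0.0, -0.001]
force: [-0.9, 0.5, -0.5]
gripper_width: 13.6
```

Run:
```python
from h import *
s=read_state();print(s['tcp_pos'],s['gripper_width'],s['force'])
C,im=look("wrist",[("knife",94),("cassette",42),("cover",42)],"w3")
R_=R.from_quat(s['ee_rot']).as_matrix()
# predicted blade tip pixel: 82 ahead = tool -x, z tool +6.4
print(w2p(C,s['tcp_pos']+R_@np.array([-82,0,6.4])))
```

```text
[432.06998831  75.11349122  95.44160047] 13.568350839723283 [-0.86322195  0.49957737 -0.49020373]
knife 0.97 [275. 224.] [421.4  72.1 115.4  16.9  15. ] 10146
cassette 0.78 [260. 365.] [517.2  84.9  11.5   5.   13.9] 223
[[277.91687194 423.02410186]]
```

View pics/w3.png

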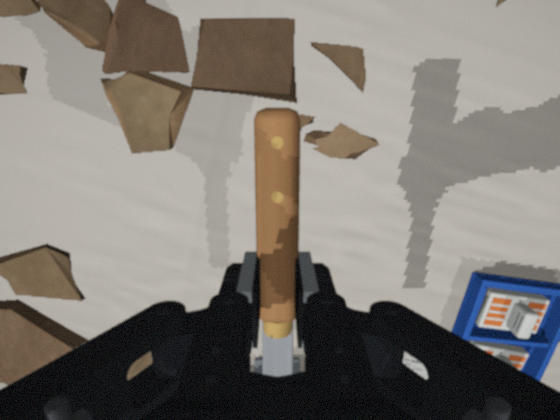

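Run:
```python
from h import *
go(464,82.8,38.5,105)
```

```text
delta [-32.3  -0.6  57.5] turn [ 0.  -0.  -0.3] j [ 0.17  0.13 -0.63  0.8   0.   -0.09]
```

Emit:
carry_out --commands '[{"delta_pos":[-12,0,20],"turn":[0,0,0],"hand":0},{"delta_pos":[-24,0,40],"turn":[0,0,0],"hand":0},{"delta_pos":[-32,-0.6,57],"turn":[0,0,-0.3],"hand":0},{"delta_pos":[-32,-0.6,57],"turn":[0,0,-0.3],"hand":0},{"delta_pos":[-32,-0.6,57],"turn":[0,0,-0.3],"hand":0}]'

```text
t: 8.0
tcp_pos: [463.3, 82.7, 39.2]
ee_rot: [-0.131, 0.991, -0.0, -0.001]
force: [-0.5, -0.5, 0.6]
gripper_width: 13.8
```

```bash
cat > tip.py <<'E'
from h import *
s=read_state();print(s['tcp_pos'],s['gripper_width'],s['force'])
R_=R.from_quat(s['ee_rot']).as_matrix()
tip=s['tcp_pos']+R_@np.array([-82,0,6.4]);print("tip",tip)
ims=[]
a=np.radians(15);ux=np.array([np.cos(a),np.sin(a)])
for n in("scene","top"):
    C=cam(n);im=snapshot(n)
    P=w2p(C,[tip,[*(np.array([614.7,123.2])-64*ux),32]]).round(1);print(n,P)
    c=P[1].astype(int);w=50
    cr=im[c[1]-37:c[1]+38,c[0]-w:c[0]+w];ims.append(cv2.resize(cr,(800,600),interpolation=2)[:, :])
cv2.imwrite("pics/tip_%d.png"%(s['t']*100),np.vstack([cv2.resize(i,(400,300)) for i in ims]));print("tip_%d"%(s['t']*100))
E
python3 tip.py; ls pics
```

```text
[463.33043764  82.67314706  39.15954199] 13.824174908960973 [-0.52228019 -0.50122402  0.5626497 ]
tip [542.52484652 103.90590943  32.64990261]
scene [[262.3 236.7]
 [259.1 236.3]]
top [[244.3 204.9]
 [243.4 201.2]]
tip_800
scene.png
tip_800.png
top.png
w1.png
w2.png
w3.png
```

View pics/tip_800.png

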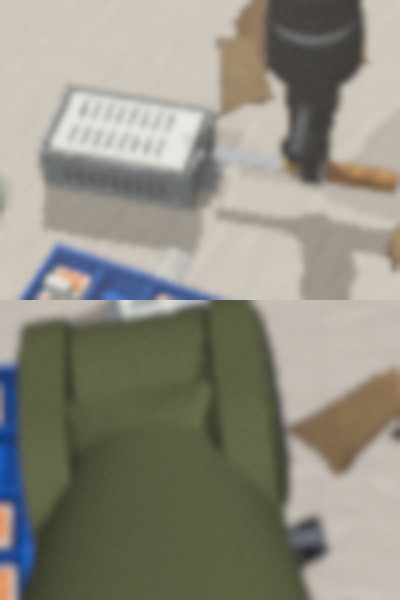

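Emit:
carry_out --commands '[{"delta_pos":[-5,0,0.7],"turn":[0,0,0],"hand":0},{"delta_pos":[-10,0,0.7],"turn":[0,0,0],"hand":0},{"delta_pos":[-14,0,0.7],"turn":[0,0,0],"hand":0},{"delta_pos":[-18,0,0.7],"turn":[0,0,0],"hand":0},{"delta_pos":[-18,0,0.7],"turn":[0,0,0],"hand":0}]'

```text
t: 8.6
tcp_pos: [482.2, 87.7, 38.7]
ee_rot: [-0.131, 0.991, 0.0, 0.0]
force: [0.5, -0.2, -0.9]
gripper_width: 14.0
```

Emit:
carry_out --commands '[{"delta_pos":[-4,0,0],"turn":[0,0,0],"hand":0},{"delta_pos":[-8.5,0,0],"turn":[0,0,0],"hand":0},{"delta_pos":[-8.5,0,0],"turn":[0,0,0],"hand":0}]'

```text
t: 8.9
tcp_pos: [490.3, 89.8, 38.6]
ee_rot: [-0.131, 0.991, 0.0, 0.0]
force: [0.1, -0.4, -0.1]
gripper_width: 14.0
```

```bash
python3 tip.py
```

```text
[490.3460059   89.79413717  38.57146939] 14.020189781034832 [ 0.10664988 -0.44612213 -0.14190615]
tip [569.55678058 111.01619925  32.22818507]
scene [[254.  235.4]
 [259.1 236.3]]
top [[242.  195.1]
 [243.4 201.2]]
tip_890
```

Emit:
carry_out --commands '[{"delta_pos":[0,0,-2],"turn":[0,0,0],"hand":0},{"delta_pos":[0,0,-4],"turn":[0,0,0],"hand":0},{"delta_pos":[0,0,-6],"turn":[0,0,0],"hand":0},{"delta_pos":[0,0,-7],"turn":[0,0,0],"hand":0}]' --newtons 120

```text
t: 9.4
tcp_pos: [489.2, 89.6, 45.3]
ee_rot: [-0.131, 0.991, 0.0, -0.0]
force: [1.7, 0.1, -8.5]
gripper_width: 13.4
```

Emit:
carry_out --commands '[{"delta_pos":[0,0,-2],"turn":[0,0,0],"hand":0},{"delta_pos":[0,0,-4],"turn":[0,0,0],"hand":0},{"delta_pos":[0,0,-6],"turn":[0,0,0],"hand":0},{"delta_pos":[0,0,-8],"turn":[0,0,0],"hand":0},{"delta_pos":[0,0,-9],"turn":[0,0,0],"hand":0}]'

```text
t: 9.9
tcp_pos: [490.3, 90.0, 55.4]
ee_rot: [-0.131, 0.991, 0.0, 0.001]
force: [0.4, 1.5, 0.4]
gripper_width: 13.4
```

```bash
python3 tip.py
```

```text
[490.27509734  90.00591893  55.39334305] 13.398935358261964 [0.36149356 1.51053527 0.37535988]
tip [569.4864182  111.25173454  49.13698889]
scene [[253.8 231.9]
 [259.1 236.3]]
top [[241.3 193.7]
 [243.4 201.2]]
tip_990
```

View pics/tip_990.png

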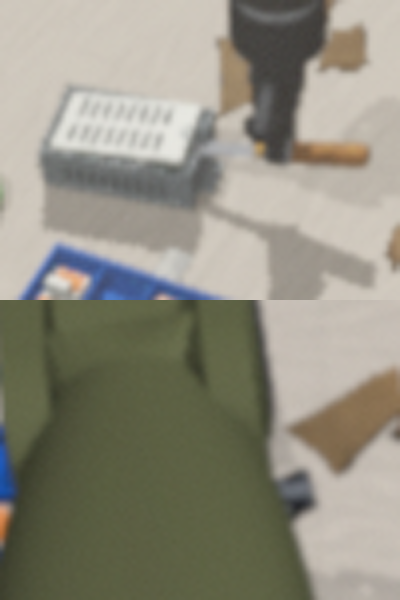

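Emit:
carry_out --commands '[{"delta_pos":[0,0,4],"turn":[0,0,0],"hand":0},{"delta_pos":[0,0,8],"turn":[0,0,0],"hand":0},{"delta_pos":[8,0,8],"turn":[0,0,0],"hand":0},{"delta_pos":[20,0,8],"turn":[0,0,0],"hand":0},{"delta_pos":[40,0,8],"turn":[0,0,0],"hand":0}]'

```text
t: 10.5
tcp_pos: [450.2, 79.0, 46.1]
ee_rot: [-0.131, 0.991, -0.0, -0.0]
force: [-1.1, -0.8, -0.8]
gripper_width: 12.5
```

Run:
```python
from h import *
s=read_state();print(s['tcp_pos'],s['gripper_width'],s['force'])
go(462.5,-86.5,60,180)
C,im=look("scene",[("cover",48)])
cv2.imwrite("pics/p1.png",cv2.resize(im[190:290,190:330],(700,500),interpolation=2))
```

```text
[450.17926768  78.99521873  46.13328023] 12.527705105918173 [-1.0968857  -0.77165051 -0.82090291]
delta [  30.9 -163.   -13.8] turn [  0.  -0. -75.] j [ 0.17  0.23 -0.65  0.69 -0.   -0.09]
cover 0.95 [239. 229.] [612.7 124.2 110.5  65.8  20.1] 482
```

View pics/p1.png

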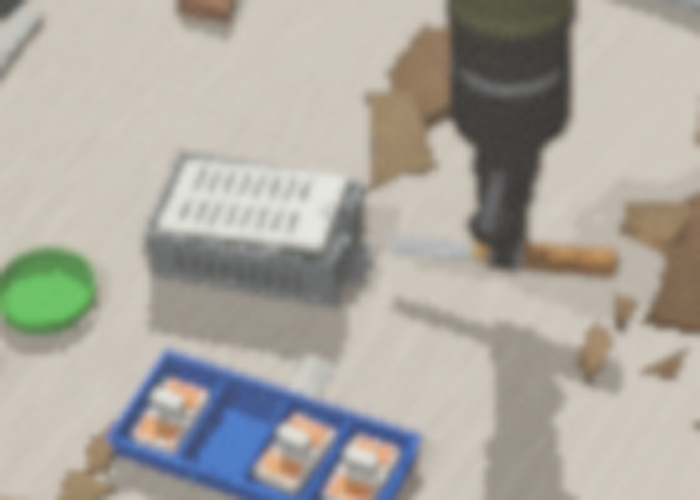

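Emit:
carry_out --commands '[{"delta_pos":[6,-20,-14],"turn":[0,0,-7],"hand":0},{"delta_pos":[12,-60,-24],"turn":[0,0,-15],"hand":0},{"delta_pos":[18,-98,-24],"turn":[0,0,-23],"hand":0},{"delta_pos":[24,-132,-24],"turn":[0,0,-31],"hand":0},{"delta_pos":[31,-163,-24],"turn":[0,0,-39],"hand":0}]' --newtons 60

```text
t: 11.1
tcp_pos: [462.8, -87.8, 70.3]
ee_rot: [-0.456, 0.89, 0.0, -0.0]
force: [-0.4, -0.2, -1.0]
gripper_width: 13.0
```

Emit:
carry_out --commands '[{"delta_pos":[0,0,0],"turn":[0,0,-8],"hand":0},{"delta_pos":[0,0,0],"turn":[0,0,-16],"hand":0},{"delta_pos":[0,0,0],"turn":[0,0,-24],"hand":0},{"delta_pos":[0,0,0],"turn":[0,0,-32],"hand":0},{"delta_pos":[0,0,0],"turn":[0,0,-36],"hand":0}]'

```text
t: 11.6
tcp_pos: [462.4, -86.2, 69.9]
ee_rot: [0.709, -0.706, -0.001, 0.0]
force: [-0.3, -0.2, -0.5]
gripper_width: 12.8
```

Emit:
carry_out --commands '[{"delta_pos":[0,0,0],"turn":[0,0,0],"hand":0},{"delta_pos":[0,0,20],"turn":[0,0,0],"hand":0},{"delta_pos":[0,0,40],"turn":[0,0,0],"hand":0},{"delta_pos":[0,0,48],"turn":[0,0,0],"hand":0},{"delta_pos":[0,0,48],"turn":[0,0,0],"hand":0}]'

```text
t: 12.1
tcp_pos: [461.9, -86.0, 21.5]
ee_rot: [-0.707, 0.707, 0.001, -0.001]
force: [-0.3, -0.4, -0.7]
gripper_width: 12.8
```

Emit:
carry_out --commands '[{"delta_pos":[0,0,3],"turn":[0,0,0],"hand":0},{"delta_pos":[0,0,5.5],"turn":[0,0,0],"hand":0},{"delta_pos":[0,0,7],"turn":[0,0,0],"hand":0},{"delta_pos":[0,0,7],"turn":[0,0,0],"hand":0}]'

```text
t: 12.5
tcp_pos: [464.0, -86.7, 17.3]
ee_rot: [-0.707, 0.707, -0.001, 0.0]
force: [-5.2, -0.5, 15.7]
gripper_width: 13.3
```

Emit:
carry_out --commands '[{"delta_pos":[0,0,0],"turn":[0,0,0],"hand":32},{"delta_pos":[0,0,0],"turn":[0,0,0],"hand":32},{"delta_pos":[0,0,0],"turn":[0,0,0],"hand":32}]'

```text
t: 12.8
tcp_pos: [463.4, -86.2, 15.7]
ee_rot: [-0.707, 0.707, -0.0, 0.0]
force: [0.5, -0.2, 0.7]
gripper_width: 27.2
```

Emit:
carry_out --commands '[{"delta_pos":[0,0,-10],"turn":[0,0,0],"hand":32},{"delta_pos":[0,0,-30],"turn":[0,0,0],"hand":32},{"delta_pos":[0,0,-70],"turn":[0,0,0],"hand":40},{"delta_pos":[0,0,-110],"turn":[0,0,0],"hand":100},{"delta_pos":[0,0,-135],"turn":[0,0,0],"hand":100}]'

```text
t: 13.3
tcp_pos: [464.2, -86.3, 154.0]
ee_rot: [-0.707, 0.707, -0.001, 0.001]
force: [0.6, 0.1, -0.0]
gripper_width: 62.3
```

Run:
```python
from h import *
s=read_state();print(s['tcp_pos'],s['gripper_width'],s['force'])
look("wrist",[("knife",10)])
go(560,108,200,105)
```

```text
[464.19150213 -86.34162502 153.99221386] 62.31564132909259 [ 0.55032706  0.12931644 -0.02146107]
knife 0.97 [276. 185.] [462.4 -82.2 150.9  18.4  86.6] 3720
delta [-194.6  -94.3  -44.6] turn [-0.4  0.2 75. ] j [-0.18  0.13 -0.49  0.95  0.   -1.75]
```

Emit:
carry_out --commands '[{"delta_pos":[-40,-19,-9],"turn":[0,0,8],"hand":100},{"delta_pos":[-80,-38,-18],"turn":[0,0,16],"hand":100},{"delta_pos":[-120,-57,-27],"turn":[0,0,24],"hand":100},{"delta_pos":[-160,-76,-36],"turn":[0,0,32],"hand":100},{"delta_pos":[-195,-94,-45],"turn":[0,0,40],"hand":100}]'

```text
t: 13.9
tcp_pos: [557.2, 110.9, 195.3]
ee_rot: [-0.42, 0.907, 0.0, -0.0]
force: [0.9, 0.5, 0.1]
gripper_width: 85.3
```

Emit:
carry_out --commands '[{"delta_pos":[0,0,0],"turn":[0,0,8],"hand":100},{"delta_pos":[0,0,0],"turn":[0,0,16],"hand":100},{"delta_pos":[0,0,0],"turn":[0,0,24],"hand":100},{"delta_pos":[0,0,0],"turn":[0,0,32],"hand":100},{"delta_pos":[0,0,0],"turn":[0,0,35],"hand":100}]'

```text
t: 14.4
tcp_pos: [556.5, 108.8, 194.7]
ee_rot: [-0.129, 0.992, -0.0, -0.001]
force: [0.4, 0.0, 0.1]
gripper_width: 85.1
```

Emit:
carry_out --commands '[{"delta_pos":[-25,0,0],"turn":[0,0,0],"hand":100},{"delta_pos":[-45,0,0],"turn":[0,0,0],"hand":100},{"delta_pos":[-45,0,0],"turn":[0,0,0],"hand":100},{"delta_pos":[-45,0,0],"turn":[0,0,0],"hand":100}]'

```text
t: 14.8
tcp_pos: [599.8, 120.3, 194.5]
ee_rot: [-0.131, 0.991, -0.0, -0.001]
force: [-0.2, 0.2, -0.6]
gripper_width: 85.7
```

Run:
```python
from h import *
s=read_state();print(s['tcp_pos'],s['gripper_width'],s['force'])
look("wrist",[("cassette",42),("cover",48)],"w4")
```

```text
[599.76875551 120.3232414  194.54648175] 85.65237940278391 [-0.15250434  0.16235596 -0.64057072]
cassette 0.55 [273. 147.] [607.2 121.  140.9  78.6  15.2] 4755
cover 0.92 [275. 209.] [613.6 123.4 109.5  65.3  16. ] 10356
cover 0.61 [274. 148.] [605.6 120.8 138.   76.4  15. ] 4487
```

View pics/w4.png

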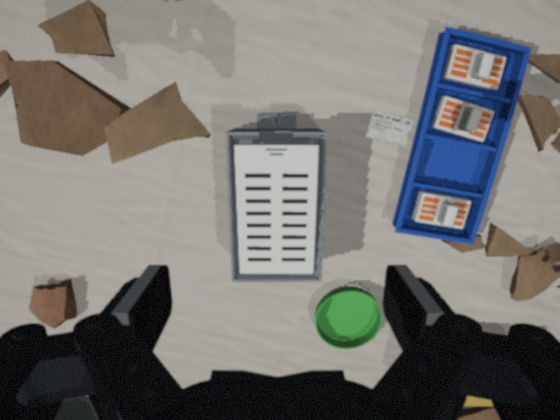

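Run:
```python
from h import *
s=read_state();C=cam("wrist",s);R_=R.from_quat(s['ee_rot'])
def f(r,z):
    p=p2w(C,[[277,r]],z)[0]; return (-R_.inv().apply([*(p-s['tcp_pos'][:2]),0])).round(1)[:2]
print("cover front",f(143,51),"cover back",f(276,42),"cass back",f(281,42),"cass front",f(131,42))
g=cv2.cvtColor(snapshot("wrist"),6)
print(g[120:150,250],g[265:290,250]); print(g[180,222:240],g[180,315:335])
```

```text
cover front [-41.    0.4] cover back [74.4  0.5] cass back [79.2  0.5] cass front [-49.3   0.4]
[145 140 122 103  99 102 102  94  80  66  52  76 110 124 121 112 104  97
  96 101 105 110 112 108 129 164 186 191 192 191] [192 191 191 192 193 192 190 184 157 116  94  95  91  98 112 127 145 158
 166 169 167 165 166 165 163]
[150 152 152 152 150 146 136 125 111  89  79  71  94 144 180 189 190 191] [190 175 142  97  70  70  72  85  92  96 110 123 126 124 126 126 127 126
 129 126]
```

Emit:
carry_out --commands '[{"delta_pos":[10,0.4,30],"turn":[0,0,0],"hand":100},{"delta_pos":[20,0.4,60],"turn":[0,0,0],"hand":100},{"delta_pos":[23,0.4,90],"turn":[0,0,0],"hand":100},{"delta_pos":[23,0.4,120],"turn":[0,0,0],"hand":100},{"delta_pos":[23,0.4,120],"turn":[0,0,0],"hand":100}]'

```text
t: 15.5
tcp_pos: [574.3, 114.0, 71.9]
ee_rot: [-0.13, 0.991, -0.0, -0.004]
force: [-0.6, -0.2, 0.3]
gripper_width: 85.7
```

Emit:
carry_out --commands '[{"delta_pos":[0,0,10],"turn":[0,0,0],"hand":100},{"delta_pos":[0,0,20],"turn":[0,0,0],"hand":100},{"delta_pos":[0,0,20],"turn":[0,0,0],"hand":100},{"delta_pos":[0,0,20],"turn":[0,0,0],"hand":100}]'

```text
t: 15.9
tcp_pos: [578.7, 115.0, 56.1]
ee_rot: [-0.131, 0.991, 0.0, 0.0]
force: [0.1, 0.6, -0.1]
gripper_width: 85.4
```

Run:
```python
from h import *
s=read_state();print(s['tcp_pos'],s['gripper_width'],s['force'])
go(614.3-38*.9655,124.2-38*.26,45,105.1)
look("wrist",[("cover",50)],"w5")
```

```text
[578.70297779 114.9533545   56.07609667] 85.4075744707081 [ 0.12323978  0.60000262 -0.07671849]
delta [ 1.2 -0.3 11.1] turn [-0.   0.  -0.1] j [ 0.2   0.43 -0.33  0.81 -0.   -0.07]
cover 0.74 [275. 298.] [594.5 117.4  70.9  64.8  14.6] 20148
```

Emit:
carry_out --commands '[{"delta_pos":[1,-0.3,6],"turn":[0,0,0],"hand":100},{"delta_pos":[1,-0.3,11],"turn":[0,0,0],"hand":100},{"delta_pos":[1,-0.3,11],"turn":[0,0,0],"hand":100},{"delta_pos":[1,-0.3,11],"turn":[0,0,0],"hand":100}]'

```text
t: 16.4
tcp_pos: [577.1, 114.3, 44.1]
ee_rot: [-0.131, 0.991, -0.0, -0.0]
force: [0.4, 0.0, -1.2]
gripper_width: 85.2
```

Emit:
carry_out --commands '[{"delta_pos":[0,0,0],"turn":[0,0,0],"hand":60},{"delta_pos":[0,0,0],"turn":[0,0,0],"hand":60},{"delta_pos":[0,0,0],"turn":[0,0,0],"hand":60},{"delta_pos":[0,0,0],"turn":[0,0,0],"hand":60},{"delta_pos":[0,0,0],"turn":[0,0,0],"hand":60}]' --newtons 50

```text
t: 16.9
tcp_pos: [579.2, 114.7, 47.4]
ee_rot: [-0.13, 0.991, 0.0, 0.002]
force: [-3.7, -1.1, 17.6]
gripper_width: 62.0
```

Run:
```python
from h import *
s=read_state();print(s['tcp_pos'],s['gripper_width'],s['force'])
im=snapshot("wrist");im2=snapshot("scene")
cv2.imwrite("pics/w6.png",np.hstack([cv2.resize(im,(400,300)),cv2.resize(im2[190:265,190:290],(400,300),interpolation=2)]))
```

```text
[579.22848734 114.71300888  47.37608305] 62.00566616002229 [-3.67006992 -1.08916888 17.58514339]
```

View pics/w6.png

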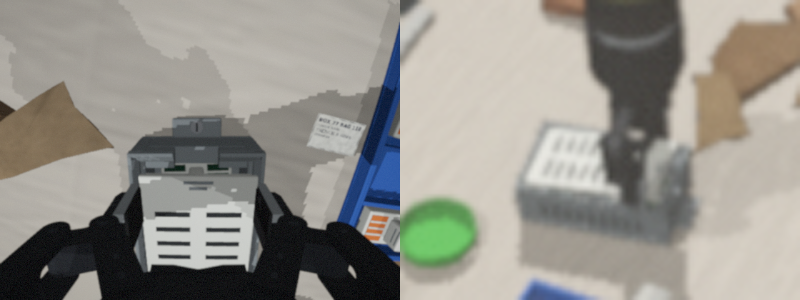

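Emit:
carry_out --commands '[{"delta_pos":[0,0,-4],"turn":[0,0,0],"hand":60},{"delta_pos":[0,0,-8],"turn":[0,0,0],"hand":60},{"delta_pos":[0,0,-14],"turn":[0,0,0],"hand":60},{"delta_pos":[0,0,-24],"turn":[0,0,0],"hand":60},{"delta_pos":[0,0,-24],"turn":[0,0,0],"hand":60}]'

```text
t: 17.5
tcp_pos: [578.4, 114.5, 70.0]
ee_rot: [-0.131, 0.991, 0.0, 0.001]
force: [1.3, 0.6, -1.3]
gripper_width: 62.1
```

Run:
```python
from h import *
s=read_state();print(s['tcp_pos'],s['gripper_width'],s['force'],s['moment'])
im=snapshot("wrist");im2=snapshot("scene")
cv2.imwrite("pics/w7.png",np.hstack([cv2.resize(im,(400,300)),cv2.resize(im2[190:265,190:290],(400,300),interpolation=2)]))
```

```text
[578.42059917 114.53834616  69.98839623] 62.057780351910814 [ 1.26681169  0.55540569 -1.32986755] [ 0.00039069  0.01924659 -0.00057491]
```

View pics/w7.png

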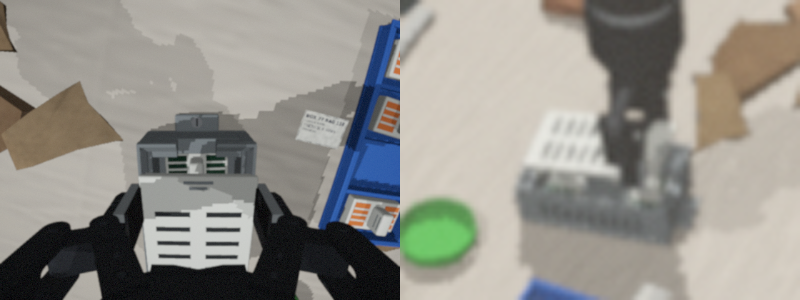

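Emit:
carry_out --commands '[{"delta_pos":[0,0,-25],"turn":[0,0,0],"hand":60},{"delta_pos":[-4,-25,-30],"turn":[0,0,0],"hand":60},{"delta_pos":[-12,-60,-30],"turn":[0,0,0],"hand":60},{"delta_pos":[-20,-95,-30],"turn":[0,0,0],"hand":60},{"delta_pos":[-28,-117,-30],"turn":[0,0,0],"hand":60}]'

```text
t: 18.1
tcp_pos: [635.3, 6.5, 98.2]
ee_rot: [-0.13, 0.992, -0.0, -0.0]
force: [-0.1, 0.0, -0.7]
gripper_width: 61.5
```

Emit:
carry_out --commands '[{"delta_pos":[0,0,0],"turn":[0,0,0],"hand":60},{"delta_pos":[0,0,20],"turn":[0,-4.6,0],"hand":60},{"delta_pos":[0,0,45],"turn":[0,-4.6,0],"hand":60},{"delta_pos":[0,0,68],"turn":[0,-4.6,0],"hand":60},{"delta_pos":[0,0,75],"turn":[0,-4.6,0],"hand":60}]'

```text
t: 18.6
tcp_pos: [631.7, 9.1, 20.6]
ee_rot: [-0.131, 0.991, 0.006, 0.037]
force: [0.3, -0.1, -0.7]
gripper_width: 62.0
```

Emit:
carry_out --commands '[{"delta_pos":[0,0,0],"turn":[0,0,0],"hand":60},{"delta_pos":[0,0,0],"turn":[0,0,0],"hand":60}]'

```text
t: 18.8
tcp_pos: [635.3, 9.0, 24.3]
ee_rot: [-0.131, 0.991, 0.005, 0.04]
force: [0.7, 0.3, -1.1]
gripper_width: 62.0
```

Run:
```python
from h import *
s=read_state();print(s['tcp_pos'],s['gripper_width'],s['force'],s['ee_rot'])
im=snapshot("wrist");im2=snapshot("scene")
cv2.imwrite("pics/w8.png",np.hstack([cv2.resize(im,(400,300)),cv2.resize(im2[170:245,180:280],(400,300),interpolation=2)]))
```

```text
[635.33003175   8.95436429  24.28106295] 62.02892169553783 [ 0.73755341  0.29890539 -1.14392968] [-0.1306357   0.99060036  0.00524937  0.04022057]
```

View pics/w8.png

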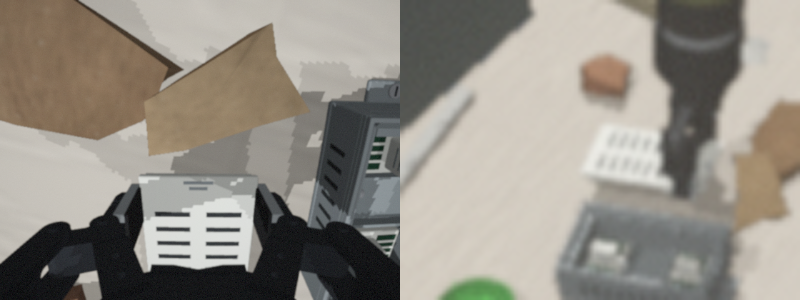

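Emit:
carry_out --commands '[{"delta_pos":[0,0,3],"turn":[0,0,0],"hand":60},{"delta_pos":[0,0,6],"turn":[0,0,0],"hand":60},{"delta_pos":[0,0,8],"turn":[0,0,0],"hand":60},{"delta_pos":[0,0,9.5],"turn":[0,0,0],"hand":60},{"delta_pos":[0,0,9.5],"turn":[0,0,0],"hand":60}]'

```text
t: 19.4
tcp_pos: [635.3, 8.7, 13.7]
ee_rot: [-0.13, 0.991, 0.005, 0.04]
force: [-0.7, 0.8, 0.4]
gripper_width: 61.9
```

Emit:
carry_out --commands '[{"delta_pos":[0,0,1],"turn":[0,0,0],"hand":60},{"delta_pos":[0,0,2],"turn":[0,0,0],"hand":60},{"delta_pos":[0,0,2],"turn":[0,0,0],"hand":60}]'

```text
t: 19.7
tcp_pos: [635.7, 8.8, 12.6]
ee_rot: [-0.13, 0.991, 0.005, 0.04]
force: [-3.1, -0.2, 5.5]
gripper_width: 61.9
```

Emit:
carry_out --commands '[{"delta_pos":[0,0,0],"turn":[0,0,0],"hand":78},{"delta_pos":[0,0,0],"turn":[0,0,0],"hand":90},{"delta_pos":[0,0,0],"turn":[0,0,0],"hand":100},{"delta_pos":[0,0,0],"turn":[0,0,0],"hand":100}]'

```text
t: 20.1
tcp_pos: [635.7, 8.8, 12.0]
ee_rot: [-0.13, 0.991, 0.005, 0.04]
force: [0.1, 1.1, 0.1]
gripper_width: 85.3
```

Emit:
carry_out --commands '[{"delta_pos":[0,0,-20],"turn":[0,4.6,0],"hand":100},{"delta_pos":[0,0,-50],"turn":[0,4.6,0],"hand":100},{"delta_pos":[0,0,-95],"turn":[0,4.6,0],"hand":100},{"delta_pos":[0,0,-140],"turn":[0,4.6,0],"hand":100},{"delta_pos":[0,0,-170],"turn":[0,4.6,0],"hand":100}]'

```text
t: 20.6
tcp_pos: [623.4, 5.3, 184.9]
ee_rot: [-0.131, 0.991, -0.0, 0.002]
force: [0.3, 0.5, -0.2]
gripper_width: 85.4
```

Emit:
carry_out --commands '[{"delta_pos":[-22,35,0],"turn":[0,0,0],"hand":60},{"delta_pos":[-35,70,0],"turn":[0,0,0],"hand":40},{"delta_pos":[-35,70,0],"turn":[0,0,0],"hand":25},{"delta_pos":[-35,70,0],"turn":[0,0,0],"hand":25}]'

```text
t: 21.0
tcp_pos: [638.0, 82.6, 181.2]
ee_rot: [-0.131, 0.991, -0.0, -0.0]
force: [-0.6, -0.0, 0.6]
gripper_width: 28.3
```

Run:
```python
from h import *
s=read_state();print(s['tcp_pos'],s['gripper_width'],s['force'],s['ee_rot'])
look("wrist",[("cover",15.5),("spent_0",31),("cassette",42)],"w9")
```

```text
[637.95711637  82.63020249 181.20055801] 28.33870932956041 [-0.63939682 -0.0278845   0.55255111] [-1.31373567e-01  9.91332884e-01 -2.19729607e-04 -2.25711578e-04]
cover 0.64 [195. 203.] [671.6  18.7 111.3  65.3  15. ] 9102
spent_0 0.96 [334. 131.] [578.2 110.2  45.8  26.5 -74.7] 2058
spent_0 0.63 [326. 217.] [644.  127.2  45.3  29.1 -74.9] 1853
cassette 0.66 [341. 174.] [610.1 121.5 139.6  80.3  15.1] 13685
cassette 0.63 [334. 129.] [577.9 108.4  44.   25.5 -74.6] 2030
```

View pics/w9.png

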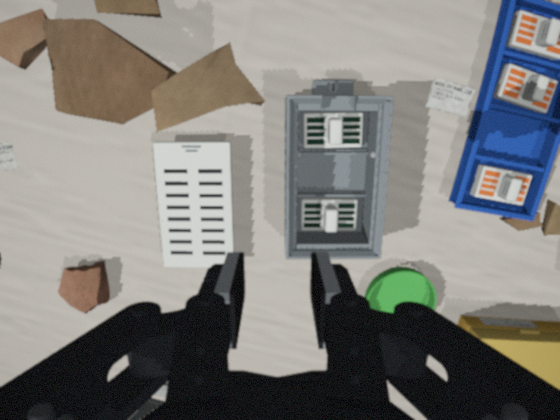

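Run:
```python
from h import *
look("wrist",[("spent_0",15),("fresh_0",13),("store_tray",18)])
go(579.5,114.8,80,105)
```

```text
spent_0 0.84 [334. 130.] [579.6 112.8  48.9  28.9 -74.7] 2065
spent_0 0.67 [329. 215.] [648.6 130.5  49.2  31.2 -76.3] 1884
fresh_0 0.7 [537.  35.] [458.5 251.7  49.3  31.  -83.2] 1867
fresh_0 0.68 [525.  90.] [501.5 258.5  53.1  30.9 -89.6] 2092
store_tray 0.83 [510. 131.] [521.2 260.6 178.6  86.1   5.7] 11288
delta [ 48.   47.5 101.5] turn [-0.  -0.  -0.1] j [ 0.13  0.42 -0.03  1.12 -0.   -0.13]
```

Emit:
carry_out --commands '[{"delta_pos":[16,15,20],"turn":[0,0,0],"hand":30},{"delta_pos":[32,30,45],"turn":[0,0,0],"hand":30},{"delta_pos":[48,46,75],"turn":[0,0,0],"hand":30},{"delta_pos":[48,46,100],"turn":[0,0,0],"hand":30},{"delta_pos":[48,46,100],"turn":[0,0,0],"hand":30}]'

```text
t: 21.9
tcp_pos: [576.5, 113.4, 78.3]
ee_rot: [-0.131, 0.991, -0.0, -0.003]
force: [-0.8, -0.2, 0.7]
gripper_width: 25.5
```

Run:
```python
from h import *
s=read_state();print(s['tcp_pos'],s['gripper_width'])
look("wrist",[("spent_0",15)])
go(579.6,113.2,30,105)
```

```text
[576.54225496 113.43268658  78.29781729] 25.472481703034987
spent_0 0.83 [281. 236.] [581.  113.9  48.2  28.2 -75. ] 3358
spent_0 0.8 [277. 343.] [651.7 131.8  47.7  40.5 -74.9] 3085
delta [ 0.6 -0.4 51.9] turn [-0. -0. -0.] j [ 0.19  0.41 -0.3   0.87 -0.   -0.07]
```

Emit:
carry_out --commands '[{"delta_pos":[0.4,0,20],"turn":[0,0,0],"hand":30},{"delta_pos":[0.4,0,38],"turn":[0,0,0],"hand":30},{"delta_pos":[0.4,0,48],"turn":[0,0,0],"hand":30},{"delta_pos":[0.4,0,51],"turn":[0,0,0],"hand":30},{"delta_pos":[0.4,0,51],"turn":[0,0,0],"hand":30}]'

```text
t: 22.5
tcp_pos: [580.1, 113.8, 31.1]
ee_rot: [-0.13, 0.991, 0.0, 0.0]
force: [1.0, -1.0, -0.4]
gripper_width: 25.4
```

Emit:
carry_out --commands '[{"delta_pos":[0,0,0],"turn":[0,0,0],"hand":0},{"delta_pos":[0,0,0],"turn":[0,0,0],"hand":0},{"delta_pos":[0,0,0],"turn":[0,0,0],"hand":0},{"delta_pos":[0,0,0],"turn":[0,0,0],"hand":0}]' --newtons 40

```text
t: 22.9
tcp_pos: [580.6, 114.0, 31.7]
ee_rot: [-0.13, 0.991, -0.0, 0.001]
force: [-0.7, 0.5, 5.5]
gripper_width: 8.8
```

Emit:
carry_out --commands '[{"delta_pos":[0,0,-10],"turn":[0,0,0],"hand":0},{"delta_pos":[0,0,-30],"turn":[0,0,0],"hand":0},{"delta_pos":[0,0,-60],"turn":[0,0,0],"hand":0},{"delta_pos":[0,0,-90],"turn":[0,0,0],"hand":0},{"delta_pos":[0,0,-110],"turn":[0,0,0],"hand":0}]'

```text
t: 23.4
tcp_pos: [580.0, 114.0, 143.2]
ee_rot: [-0.131, 0.991, 0.0, 0.001]
force: [0.6, 0.3, 0.3]
gripper_width: 8.5
```

Run:
```python
from h import *
s=read_state();print(s['tcp_pos'],s['gripper_width'])
go(490,-267,150,88.4)
```

```text
[580.03185845 114.03739308 143.23263096] 8.457849727969563
delta [ 185.6 -344.7   -7.1] turn [ 0.   0.1 16.6] j [ 0.19  0.35 -0.23  0.99  0.   -0.07]
```

Emit:
carry_out --commands '[{"delta_pos":[22,-41,0],"turn":[0,0,0],"hand":0},{"delta_pos":[44,-82,0],"turn":[0,0,0],"hand":0},{"delta_pos":[66,-123,0],"turn":[0,0,0],"hand":0},{"delta_pos":[88,-164,0],"turn":[0,0,0],"hand":0},{"delta_pos":[110,-205,0],"turn":[0,0,0],"hand":0}]'

```text
t: 23.9
tcp_pos: [525.5, -114.1, 141.1]
ee_rot: [-0.131, 0.991, -0.0, 0.0]
force: [-0.1, -0.4, -0.3]
gripper_width: 8.6
```

Emit:
carry_out --commands '[{"delta_pos":[22,-41,0],"turn":[0,0,5],"hand":0},{"delta_pos":[44,-82,0],"turn":[0,0,10],"hand":0},{"delta_pos":[66,-120,0],"turn":[0,0,15],"hand":0},{"delta_pos":[75.6,-139.7,-5],"turn":[0,0,16.6],"hand":0},{"delta_pos":[75.6,-139.7,-5],"turn":[0,0,16.6],"hand":0}]'

```text
t: 24.4
tcp_pos: [488.9, -270.1, 146.5]
ee_rot: [0.016, 1.0, -0.001, 0.0]
force: [0.1, -0.1, -0.1]
gripper_width: 8.8
```

Emit:
carry_out --commands '[{"delta_pos":[0,0,0],"turn":[0,0,0],"hand":0},{"delta_pos":[0,0,0],"turn":[0,0,0],"hand":0}]'

```text
t: 24.6
tcp_pos: [489.4, -266.1, 145.5]
ee_rot: [0.013, 1.0, 0.0, -0.0]
force: [-0.4, -0.5, -0.7]
gripper_width: 8.8
```

Run:
```python
from h import *
s=read_state();print(s['tcp_pos'],s['gripper_width'],s['ee_rot'])
look("wrist",[("oven_tray",18),("oven_tray",10),("spent_0",110)],"w10")
```

```text
[ 489.39458354 -266.10154177  145.49586278] 8.767909574732391 [ 1.33369099e-02  9.99911002e-01  3.12900130e-04 -1.33767036e-04]
oven_tray 0.84 [276. 146.] [ 451.7 -266.2  118.2   79.5   -1.6] 17936
oven_tray 0.59 [550. 360.] [655.5 -15.5  75.3  19.6  15.6] 912
oven_tray 0.84 [276. 146.] [ 452.7 -266.3  121.8   82.    -1.6] 17936
oven_tray 0.59 [550. 360.] [662.8  -7.8  77.6  20.2  15.6] 912
```

View pics/w10.png

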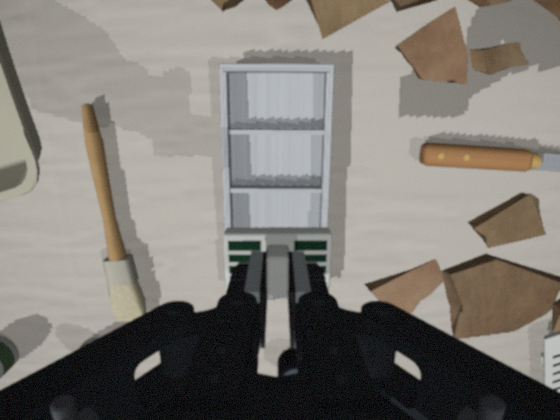

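Emit:
carry_out --commands '[{"delta_pos":[-12,-0.5,30],"turn":[0,0,0],"hand":0},{"delta_pos":[-12,-0.5,65],"turn":[0,0,0],"hand":0},{"delta_pos":[-12,-0.5,95],"turn":[0,0,0],"hand":0},{"delta_pos":[-12,-0.5,104],"turn":[0,0,0],"hand":0},{"delta_pos":[-12,-0.5,104],"turn":[0,0,0],"hand":0}]'

```text
t: 25.3
tcp_pos: [500.4, -266.9, 40.3]
ee_rot: [0.014, 1.0, 0.001, -0.001]
force: [-0.6, -0.2, -0.4]
gripper_width: 8.9
```

Emit:
carry_out --commands '[{"delta_pos":[0,0,0],"turn":[0,0,0],"hand":0},{"delta_pos":[0,0,0],"turn":[0,0,0],"hand":0}]'

```text
t: 25.5
tcp_pos: [502.8, -268.6, 43.3]
ee_rot: [0.014, 1.0, -0.001, 0.001]
force: [0.2, -0.1, -0.4]
gripper_width: 8.8
```

Emit:
carry_out --commands '[{"delta_pos":[1,1,4],"turn":[0,0,0],"hand":0},{"delta_pos":[1,1,8],"turn":[0,0,0],"hand":0},{"delta_pos":[1,1,11],"turn":[0,0,0],"hand":0},{"delta_pos":[1,1,12.5],"turn":[0,0,0],"hand":0},{"delta_pos":[1,1,12.5],"turn":[0,0,0],"hand":0}]'

```text
t: 26.0
tcp_pos: [500.3, -266.9, 29.6]
ee_rot: [0.014, 1.0, 0.0, -0.0]
force: [-2.6, 0.8, 9.1]
gripper_width: 8.7
```

Emit:
carry_out --commands '[{"delta_pos":[0,0,0],"turn":[0,0,0],"hand":15},{"delta_pos":[0,0,0],"turn":[0,0,0],"hand":30},{"delta_pos":[0,0,0],"turn":[0,0,0],"hand":30},{"delta_pos":[0,0,-20],"turn":[0,0,0],"hand":30},{"delta_pos":[0,0,-60],"turn":[0,0,0],"hand":30}]'

```text
t: 26.5
tcp_pos: [497.8, -265.6, 86.4]
ee_rot: [0.014, 1.0, 0.002, -0.003]
force: [0.2, -1.1, 1.1]
gripper_width: 25.7
```

Emit:
carry_out --commands '[{"delta_pos":[0,0,-40],"turn":[0,0,0],"hand":30},{"delta_pos":[0,0,-50],"turn":[0,0,0],"hand":30},{"delta_pos":[0,0,-50],"turn":[0,0,0],"hand":30}]'

```text
t: 26.8
tcp_pos: [501.9, -267.7, 140.9]
ee_rot: [0.014, 1.0, -0.001, 0.002]
force: [-0.3, -0.2, -0.4]
gripper_width: 25.5
```

Run:
```python
from h import *
s=read_state();print(s['tcp_pos'],s['gripper_width'],s['force'])
look("wrist",[("spent_0",13)])
go(649.2,131.8,140,105)
```

```text
[ 501.88383291 -267.71052607  140.89353359] 25.545491683393852 [-0.29697753 -0.15759861 -0.38482088]
spent_0 0.74 [280. 193.] [ 498.9 -266.8   47.6   29.7   87.1] 2455
delta [-138.2  402.4   -2. ] turn [  0.   -0.1 -16.6] j [-0.49  0.31 -0.29  0.97  0.   -0.46]
```

Emit:
carry_out --commands '[{"delta_pos":[-15,44,0],"turn":[0,0,0],"hand":30},{"delta_pos":[-30,88,0],"turn":[0,0,0],"hand":30},{"delta_pos":[-45,132,0],"turn":[0,0,0],"hand":30},{"delta_pos":[-60,176,0],"turn":[0,0,0],"hand":30},{"delta_pos":[-75,219,0],"turn":[0,0,0],"hand":30}]'

```text
t: 27.4
tcp_pos: [580.3, -48.2, 136.5]
ee_rot: [0.014, 1.0, 0.0, -0.002]
force: [0.6, -1.1, -0.7]
gripper_width: 25.6
```

Emit:
carry_out --commands '[{"delta_pos":[-15,44,0],"turn":[0,0,-4],"hand":30},{"delta_pos":[-30,88,0],"turn":[0,0,-8],"hand":30},{"delta_pos":[-45,130,0],"turn":[0,0,-12],"hand":30},{"delta_pos":[-58,165,0],"turn":[0,0,-16],"hand":30},{"delta_pos":[-63.2,183.4,0],"turn":[0,0,-16.6],"hand":30}]'

```text
t: 27.9
tcp_pos: [649.3, 134.3, 136.2]
ee_rot: [-0.132, 0.991, 0.0, -0.002]
force: [0.9, -0.4, -0.3]
gripper_width: 25.5
```

Emit:
carry_out --commands '[{"delta_pos":[0,0,0],"turn":[0,0,0],"hand":30},{"delta_pos":[0,0,0],"turn":[0,0,0],"hand":30},{"delta_pos":[0,0,0],"turn":[0,0,0],"hand":30}]'

```text
t: 28.2
tcp_pos: [648.9, 129.9, 138.2]
ee_rot: [-0.13, 0.992, -0.0, -0.001]
force: [0.5, -0.8, 0.1]
gripper_width: 25.6
```

Run:
```python
from h import *
s=read_state();print(s['tcp_pos'],s['gripper_width'],s['qvel'].round(3))
look("wrist",[("spent_0",15),("cassette",42)])
go(649.2,131.8,31,105)
```

```text
[648.92530764 129.86857477 138.22406025] 25.590136956074392 [-0.008 -0.009  0.006  0.001  0.003 -0.001]
spent_0 0.58 [278. 204.] [647.9 131.2  49.2  31.  -75.1] 2702
cassette 0.73 [282. 140.] [611.4 122.2 136.1  78.5  15.3] 22680
delta [ -0.2   1.8 108. ] turn [-0.  -0.  -0.1] j [ 0.2   0.48 -0.04  1.05 -0.   -0.06]
```

Emit:
carry_out --commands '[{"delta_pos":[0.4,1.4,35],"turn":[0,0,0],"hand":30},{"delta_pos":[0.4,1.4,70],"turn":[0,0,0],"hand":30},{"delta_pos":[0.4,1.4,92],"turn":[0,0,0],"hand":30},{"delta_pos":[0.4,1.4,104],"turn":[0,0,0],"hand":30},{"delta_pos":[0.4,1.4,107],"turn":[0,0,0],"hand":30}]'

```text
t: 28.85
tcp_pos: [648.1, 131.9, 30.8]
ee_rot: [-0.13, 0.992, -0.0, -0.001]
force: [-0.0, 0.6, -0.1]
gripper_width: 25.3
```

Emit:
carry_out --commands '[{"delta_pos":[0,0,0],"turn":[0,0,0],"hand":30},{"delta_pos":[0,0,0],"turn":[0,0,0],"hand":0},{"delta_pos":[0,0,0],"turn":[0,0,0],"hand":0},{"delta_pos":[0,0,0],"turn":[0,0,0],"hand":0},{"delta_pos":[0,0,0],"turn":[0,0,0],"hand":0}]' --newtons 40

```text
t: 29.35
tcp_pos: [650.4, 132.9, 33.7]
ee_rot: [-0.131, 0.991, 0.0, 0.001]
force: [-0.1, -0.6, 6.4]
gripper_width: 8.4
```

Emit:
carry_out --commands '[{"delta_pos":[0,0,-10],"turn":[0,0,0],"hand":0},{"delta_pos":[0,0,-30],"turn":[0,0,0],"hand":0},{"delta_pos":[0,0,-60],"turn":[0,0,0],"hand":0},{"delta_pos":[0,0,-90],"turn":[0,0,0],"hand":0},{"delta_pos":[0,0,-110],"turn":[0,0,0],"hand":0}]'

```text
t: 29.85
tcp_pos: [649.8, 132.9, 145.0]
ee_rot: [-0.131, 0.991, 0.0, 0.001]
force: [1.1, -0.4, 0.2]
gripper_width: 8.6
```

Run:
```python
from h import *
s=read_state();print(s['tcp_pos'],s['gripper_width'])
go(459,-265.7,140,88.4)
```

```text
[649.7661365  132.92133084 145.00348666] 8.601847071533362
delta [ 287.5 -335.6    4.3] turn [ 0.   0.1 16.6] j [ 0.2   0.48 -0.03  1.06  0.   -0.06]
```

Emit:
carry_out --commands '[{"delta_pos":[29,-34,0],"turn":[0,0,0],"hand":0},{"delta_pos":[58,-68,0],"turn":[0,0,0],"hand":0},{"delta_pos":[87,-102,0],"turn":[0,0,0],"hand":0},{"delta_pos":[116,-136,0],"turn":[0,0,0],"hand":0},{"delta_pos":[145,-169,0],"turn":[0,0,0],"hand":0}]'

```text
t: 30.35
tcp_pos: [551.8, -69.4, 142.7]
ee_rot: [-0.131, 0.991, -0.0, 0.0]
force: [0.3, -0.5, -0.3]
gripper_width: 8.5
```

Emit:
carry_out --commands '[{"delta_pos":[30,-35,0],"turn":[0,0,4],"hand":0},{"delta_pos":[60,-70,0],"turn":[0,0,8],"hand":0},{"delta_pos":[90,-105,0],"turn":[0,0,12],"hand":0},{"delta_pos":[120,-140,0],"turn":[0,0,16],"hand":0},{"delta_pos":[142.5,-166.6,3],"turn":[0,0,16.6],"hand":0}]'

```text
t: 30.85
tcp_pos: [457.1, -268.1, 140.1]
ee_rot: [0.015, 1.0, -0.001, 0.0]
force: [0.6, 0.6, -0.5]
gripper_width: 8.7
```

Emit:
carry_out --commands '[{"delta_pos":[0,0,0],"turn":[0,0,0],"hand":0},{"delta_pos":[0,0,0],"turn":[0,0,0],"hand":0},{"delta_pos":[0,0,0],"turn":[0,0,0],"hand":0}]'

```text
t: 31.15
tcp_pos: [458.6, -265.1, 139.3]
ee_rot: [0.014, 1.0, 0.0, 0.0]
force: [0.3, -0.0, -0.9]
gripper_width: 8.5
```

Run:
```python
from h import *
s=read_state();print(s['tcp_pos'],s['gripper_width'])
go(459.5,-265.7,45,88.4)
```

```text
[ 458.572167   -265.14360148  139.30611832] 8.455557750485664
delta [-0.9 -0.6 94.3] turn [0.  0.  0.1] j [-0.52  0.25 -0.38  0.94  0.   -0.5 ]
```

Emit:
carry_out --commands '[{"delta_pos":[-1,-0.6,30],"turn":[0,0,0],"hand":0},{"delta_pos":[-1,-0.6,65],"turn":[0,0,0],"hand":0},{"delta_pos":[-1,-0.6,88],"turn":[0,0,0],"hand":0},{"delta_pos":[-1,-0.6,94],"turn":[0,0,0],"hand":0},{"delta_pos":[-1,-0.6,94],"turn":[0,0,0],"hand":0}]'

```text
t: 31.65
tcp_pos: [459.1, -265.2, 44.5]
ee_rot: [0.013, 1.0, 0.001, -0.001]
force: [-0.0, -0.3, 0.2]
gripper_width: 8.4
```

Emit:
carry_out --commands '[{"delta_pos":[0,0,0],"turn":[0,0,0],"hand":0},{"delta_pos":[0,0,5],"turn":[0,0,0],"hand":0},{"delta_pos":[0,0,10],"turn":[0,0,0],"hand":0},{"delta_pos":[0,0,14],"turn":[0,0,0],"hand":0},{"delta_pos":[0,0,14],"turn":[0,0,0],"hand":0}]'

```text
t: 32.15
tcp_pos: [459.5, -266.8, 31.7]
ee_rot: [0.014, 1.0, -0.0, 0.0]
force: [-0.5, 1.1, 6.9]
gripper_width: 8.2
```

Emit:
carry_out --commands '[{"delta_pos":[0,0,0],"turn":[0,0,0],"hand":15},{"delta_pos":[0,0,0],"turn":[0,0,0],"hand":30},{"delta_pos":[0,0,0],"turn":[0,0,0],"hand":30},{"delta_pos":[0,0,-20],"turn":[0,0,0],"hand":30},{"delta_pos":[0,0,-60],"turn":[0,0,0],"hand":30}]'

```text
t: 32.65
tcp_pos: [456.6, -265.1, 88.7]
ee_rot: [0.014, 1.0, 0.002, -0.003]
force: [0.5, 0.4, 0.3]
gripper_width: 25.3
```

Emit:
carry_out --commands '[{"delta_pos":[-20,0,-40],"turn":[0,0,0],"hand":30},{"delta_pos":[-50,0,-60],"turn":[0,0,0],"hand":30},{"delta_pos":[-50,0,-60],"turn":[0,0,0],"hand":30},{"delta_pos":[-50,0,-60],"turn":[0,0,0],"hand":30}]'

```text
t: 33.05
tcp_pos: [509.4, -267.9, 150.9]
ee_rot: [0.014, 1.0, -0.0, 0.0]
force: [-0.7, -0.5, -1.0]
gripper_width: 26.1
```

Run:
```python
from h import *
s=read_state();print(s['tcp_pos'],s['gripper_width'],s['force'])
look("wrist",[("spent_0",13),("oven_tray",18)],"w11")
go(525,262,150,96.3)
```

```text
[ 509.42780162 -267.86472938  150.90020874] 26.067923946361905 [-0.72216388 -0.4758351  -0.95193084]
spent_0 0.82 [276. 131.] [ 457.2 -266.8   47.3   28.8   87.2] 2523
spent_0 0.68 [278. 182.] [ 498.5 -267.    48.    28.    88.4] 2328
spent_0 0.68 [553. 348.] [671.4  -9.5 100.   16.9  15.2] 1039
oven_tray 0.77 [275. 148.] [ 482.3 -267.4  179.7   79.8   -1.9] 20220
delta [-2.700e+00  5.296e+02  1.000e-01] turn [ 0.1 -0.2 -7.9] j [-0.48  0.32 -0.26  1.   -0.   -0.46]
```

Emit:
carry_out --commands '[{"delta_pos":[0,48,0],"turn":[0,0,0],"hand":30},{"delta_pos":[0,96,0],"turn":[0,0,0],"hand":30},{"delta_pos":[0,144,0],"turn":[0,0,0],"hand":30},{"delta_pos":[0,192,0],"turn":[0,0,0],"hand":30},{"delta_pos":[0,240,0],"turn":[0,0,0],"hand":30}]'

```text
t: 33.7
tcp_pos: [514.1, -26.5, 149.9]
ee_rot: [0.014, 1.0, 0.0, -0.001]
force: [0.6, 0.7, -0.1]
gripper_width: 25.7
```

Emit:
carry_out --commands '[{"delta_pos":[0,48,0],"turn":[0,0,-2],"hand":30},{"delta_pos":[0,96,0],"turn":[0,0,-4],"hand":30},{"delta_pos":[0,144,0],"turn":[0,0,-6],"hand":30},{"delta_pos":[0,192,0],"turn":[0,0,-7.9],"hand":30},{"delta_pos":[0,240,0],"turn":[0,0,-7.9],"hand":30}]'

```text
t: 34.2
tcp_pos: [521.1, 212.9, 149.9]
ee_rot: [-0.055, 0.998, -0.0, -0.001]
force: [1.3, -0.6, 0.0]
gripper_width: 25.8
```

Emit:
carry_out --commands '[{"delta_pos":[-2,46,0],"turn":[0,0,0],"hand":30},{"delta_pos":[-2,46,0],"turn":[0,0,0],"hand":30},{"delta_pos":[-2,46,0],"turn":[0,0,0],"hand":30},{"delta_pos":[-2,46,0],"turn":[0,0,0],"hand":30}]'

```text
t: 34.6
tcp_pos: [518.7, 256.3, 150.2]
ee_rot: [-0.054, 0.999, -0.001, -0.001]
force: [-1.2, -0.8, -0.6]
gripper_width: 25.6
```

Run:
```python
from h import *
s=read_state();print(s['tcp_pos'],s['gripper_width'],s['qvel'].round(3))
look("wrist",[("fresh_0",13),("store_tray",18)])
go(500,258,150,96.3)
```

```text
[518.71416633 256.30934934 150.18411075] 25.5948420077262 [-0.019 -0.006  0.002  0.     0.003  0.001]
fresh_0 0.69 [285. 274.] [584.4 268.1  36.8  34.5 -83.8] 1489
fresh_0 0.57 [286. 115.] [456.5 255.6  46.8  27.8 -84.6] 2477
store_tray 0.8 [283. 194.] [520.5 264.2 177.8  78.7   5.9] 14960
delta [19.2  3.9  0.8] turn [-0.  -0.  -0.1] j [ 0.46  0.33 -0.24  1.   -0.    0.35]
```

Emit:
carry_out --commands '[{"delta_pos":[10,3,30],"turn":[0,0,0],"hand":30},{"delta_pos":[19,4,60],"turn":[0,0,0],"hand":30},{"delta_pos":[19,4,60],"turn":[0,0,0],"hand":30},{"delta_pos":[19,4,60],"turn":[0,0,0],"hand":30}]'

```text
t: 35.15
tcp_pos: [500.2, 258.8, 91.3]
ee_rot: [-0.054, 0.999, -0.0, -0.0]
force: [1.0, 1.1, 1.1]
gripper_width: 25.7
```

Run:
```python
from h import *
s=read_state();print(s['tcp_pos'],s['gripper_width'],s['qvel'].round(3))
look("wrist",[("fresh_0",13)])
go(500,259,29,96)
```

```text
[500.20083202 258.84104973  91.26966989] 25.657430971060446 [ 0.003 -0.014  0.044  0.001  0.002  0.002]
fresh_0 0.94 [279. 220.] [500.4 261.3  47.8  31.5 -88.9] 3514
fresh_0 0.75 [282. 150.] [456.5 255.9  47.7  28.9 -85.2] 4031
fresh_0 0.64 [283. 340.] [586.9 273.4  47.3  40.4 -83.9] 2510
delta [ 2.1 -0.8 63.7] turn [0.  0.1 0.2] j [ 0.48  0.35 -0.35  0.86 -0.    0.37]
```

Emit:
carry_out --commands '[{"delta_pos":[1.5,1,20],"turn":[0,0,5],"hand":30},{"delta_pos":[1.5,1,40],"turn":[0,0,5],"hand":30},{"delta_pos":[1.5,1,55],"turn":[0,0,5],"hand":30},{"delta_pos":[1.5,1,62.5],"turn":[0,0,5],"hand":30},{"delta_pos":[1.5,1,62.5],"turn":[0,0,5],"hand":30}]'

```text
t: 35.75
tcp_pos: [499.0, 260.6, 28.7]
ee_rot: [-0.011, 1.0, 0.0, 0.0]
force: [-0.1, 0.1, -0.2]
gripper_width: 26.0
```

Emit:
carry_out --commands '[{"delta_pos":[0,0,0],"turn":[0,0,0],"hand":0},{"delta_pos":[0,0,0],"turn":[0,0,0],"hand":0},{"delta_pos":[0,0,0],"turn":[0,0,0],"hand":0},{"delta_pos":[0,0,0],"turn":[0,0,0],"hand":0}]' --newtons 40

```text
t: 36.15
tcp_pos: [499.7, 261.1, 29.8]
ee_rot: [-0.011, 1.0, 0.0, 0.001]
force: [0.9, -0.7, 6.0]
gripper_width: 8.7
```

Emit:
carry_out --commands '[{"delta_pos":[0,0,-10],"turn":[0,0,0],"hand":0},{"delta_pos":[0,0,-30],"turn":[0,0,0],"hand":0},{"delta_pos":[0,0,-60],"turn":[0,0,0],"hand":0},{"delta_pos":[0,0,-90],"turn":[0,0,0],"hand":0},{"delta_pos":[0,0,-90],"turn":[0,0,0],"hand":0}]'

```text
t: 36.65
tcp_pos: [501.2, 262.0, 123.3]
ee_rot: [-0.011, 1.0, 0.002, 0.003]
force: [-0.0, 0.4, -0.8]
gripper_width: 8.6
```

Run:
```python
from h import *
s=read_state();print(s['tcp_pos'],s['gripper_width'])
go(614.4,123.3,120,105)
```

```text
[501.20803452 261.97669063 123.30572566] 8.63235917941475
delta [-110.  -141.2    3.6] turn [  0.1   0.4 -13.7] j [ 0.48  0.32 -0.32  0.92  0.    0.46]
```

Emit:
carry_out --commands '[{"delta_pos":[-24,-30,0],"turn":[0,0,-3],"hand":0},{"delta_pos":[-48,-60,0],"turn":[0,0,-6],"hand":0},{"delta_pos":[-72,-90,0],"turn":[0,0,-9],"hand":0},{"delta_pos":[-96,-122,0],"turn":[0,0,-12],"hand":0},{"delta_pos":[-110,-141,4],"turn":[0,0,-13.7],"hand":0}]'

```text
t: 37.15
tcp_pos: [613.4, 119.8, 114.7]
ee_rot: [-0.13, 0.991, -0.0, 0.0]
force: [0.3, 0.3, -0.5]
gripper_width: 8.3
```

Emit:
carry_out --commands '[{"delta_pos":[0,0,0],"turn":[0,0,0],"hand":0},{"delta_pos":[0,0,0],"turn":[0,0,0],"hand":0},{"delta_pos":[0,0,0],"turn":[0,0,0],"hand":0}]'

```text
t: 37.45
tcp_pos: [610.9, 122.7, 114.2]
ee_rot: [-0.131, 0.991, 0.0, -0.001]
force: [-0.6, 0.5, -0.2]
gripper_width: 8.4
```

```bash
cat > held.py <<'E'
from h import *
s=read_state();print(s['tcp_pos'],s['gripper_width'],s['qvel'].round(3))
C=cam("wrist",s);im=snapshot("wrist");cv2.imwrite("pics/held.png",im)
rot=R.from_quat(s['ee_rot'])
def fedge(pts,z):  # tool coords
    p=p2w(C,pts,z);return rot.inv().apply(np.c_[p,np.full(len(p),z)]-s['tcp_pos']).round(1)
for r in regions_of("wrist","fresh_0")[:3]:
    ys,xs=np.where(r['mask']);print(round(r['score'],2),xs.min(),xs.max(),ys.min(),ys.max())
    if ys.max()>230: print("front edge tool",fedge([[xs.min(),ys.min()+1],[xs.max(),ys.min()+1]],s['tcp_pos'][2]-27+10))
for r in regions_of("wrist","cassette")[:1]: 
    q=rect(C,r['mask'],42);print("cass",q)
g=cv2.cvtColor(im,6);print(g[20:240:1,262])
E
python3 held.py
python3 - <<'E'
from h import *
go(614.5,123.7,45,105)
E
```

```text
[610.85620071 122.73793165 114.2394922 ] 8.446566140341709 [ 0.01  -0.007  0.002 -0.002 -0.003 -0.003]
0.91 453 528 201 250
front edge tool [[ 29.7  76.2  17.1]
 [ 29.7 111.7  17.1]]
0.9 499 559 7 69
0.61 224 330 233 304
front edge tool [[ 15.1 -23.6  17. ]
 [ 15.1  22.8  17. ]]
cass [600.7 119.1 123.7  78.9  15. ]
[188 189 188 189 187 189 187 188 188 188 188 189 189 189 188 192 191 189
 192 191 190 190 191 191 192 191 189 190 191 191 189 189 190 190 192 194
 189 191 191 191 190 189 188 190 190 191 189 190 190 189 190 189 192 191
 191 192 191 191 195 195 194 194 196 195 195 190 191 187 188 190 187 185
 189 189 188 185 170 144 126 121 132 138 137 139 133 117 100  97  93  95
  94  95  94  96  93  93  95  92  86  76  79  97 110 115 111 112 115 112
 110 113 112 114 112 113 117 132 144 142 138 123 112 112 108 114 114 113
 114 109 113 110 108 109 110 111 111 110 111 111 108 115 109 111 108 115
 112 111 109 111 116 111 111 108 110 114 110 110 111 112 111 108 107  95
  96  95  94 101  95  75  77  90 106 109 110 112 110 110 114 109 107 108
 111 110 113 113 113 111 110 111 110 111 109 109 110 112 109 110 108 111
 108 111 109 110 109 110 110 110 112 109 111 110 107 104 100 102 105 105
 107 114 130 159]
delta [-3.4 -0.2 69.6] turn [ 0.  -0.   0.1] j [ 0.2   0.43 -0.18  0.96  0.   -0.06]
```

Run:
```python
from h import *
s=read_state();C=cam("wrist",s);rot=R.from_quat(s['ee_rot'])
print(s['tcp_pos'])
for r,z in((181,13),(184,13),(186,13),(187,5),(120,42),(96,42),(126,42)):
    p=p2w(C,[[262,r]],z)[0];print(r,z,p.round(1),(rot.inv().apply([*p,z]-s['tcp_pos'])).round(1))
```

```text
[611.19258416 123.04891806 114.61886414]
181 13 [594.  107.8] [ 20.6 -10.3 101.6]
184 13 [595.9 108.3] [ 18.6 -10.3 101.6]
186 13 [597.2 108.6] [ 17.2 -10.3 101.6]
187 5 [599.8 108.9] [ 14.7 -10.7 109.6]
120 42 [554.3  98.7] [61.3 -8.7 72.6]
96 42 [541.9  95.5] [74.1 -8.6 72.6]
126 42 [557.5  99.5] [58.  -8.7 72.6]
```

Emit:
carry_out --commands '[{"delta_pos":[-2.1,0.3,25],"turn":[0,0,0],"hand":0},{"delta_pos":[-2.1,0.3,50],"turn":[0,0,0],"hand":0},{"delta_pos":[-2.1,0.3,65],"turn":[0,0,0],"hand":0},{"delta_pos":[-2.1,0.3,69],"turn":[0,0,0],"hand":0},{"delta_pos":[-2.1,0.3,69],"turn":[0,0,0],"hand":0}]'

```text
t: 38.1
tcp_pos: [613.2, 123.2, 45.2]
ee_rot: [-0.131, 0.991, -0.0, -0.001]
force: [-0.2, -0.6, 0.3]
gripper_width: 8.6
```

Emit:
carry_out --commands '[{"delta_pos":[0,0,0],"turn":[0,0,0],"hand":0},{"delta_pos":[0,0,0],"turn":[0,0,0],"hand":0}]'

```text
t: 38.3
tcp_pos: [614.7, 123.2, 46.8]
ee_rot: [-0.131, 0.991, 0.0, 0.001]
force: [-0.4, 0.1, -0.2]
gripper_width: 8.9
```

Run:
```python
from h import *
s=read_state();print(s['tcp_pos'],s['force'])
go(613.2,123.7,33,105)
im=snapshot("wrist");cv2.imwrite("pics/w12.png",cv2.resize(im[60:260,130:430],(780,520)))
```

```text
[614.72801833 123.18593959  46.79032321] [-0.37628691  0.08503205 -0.22807452]
delta [ 1.4  0.9 13.8] turn [-0.   0.1  0. ] j [ 0.2   0.5  -0.24  0.83  0.   -0.06]
```

View pics/w12.png

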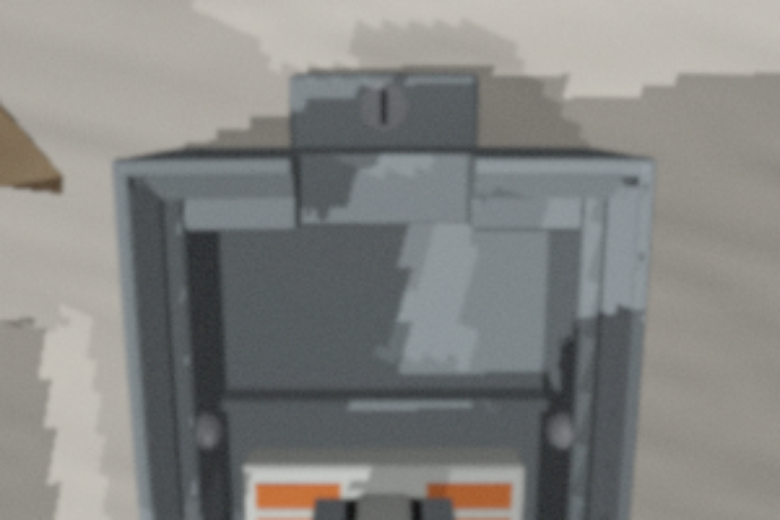

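Run:
```python
from h import *
s=read_state();C=cam("wrist",s);rot=R.from_quat(s['ee_rot'])
print(s['tcp_pos'])
for r,z,xc in((217.5,13,-17),(213.5,13,-19),(121.5,42,-64),(147.7,36,-53),(238.8,s['tcp_pos'][2]-17,None)):
    p=p2w(C,[[277,r]],z)[0];t=rot.inv().apply([*p,z]-s['tcp_pos']);print(r,z,t.round(1),"centre at tool x",None if xc is None else (t[0]+xc).round(1))
```

```text
[614.6329525  123.12928861  46.71210969]
217.5 13 [17.3 -0.4 33.7] centre at tool x 0.3
213.5 13 [19.4 -0.4 33.7] centre at tool x 0.4
121.5 42 [63.9 -0.4  4.6] centre at tool x -0.1
147.7 36 [53.5 -0.4 10.6] centre at tool x 0.5
238.8 29.712109690073852 [12.9 -0.4 17. ] centre at tool x None
```

Emit:
carry_out --commands '[{"delta_pos":[1,0,4],"turn":[0,0,0],"hand":0},{"delta_pos":[1,0,8],"turn":[0,0,0],"hand":0},{"delta_pos":[1,0,12],"turn":[0,0,0],"hand":0},{"delta_pos":[1,0,14],"turn":[0,0,0],"hand":0},{"delta_pos":[1,0,15],"turn":[0,0,0],"hand":0}]'

```text
t: 38.85
tcp_pos: [612.4, 122.6, 31.7]
ee_rot: [-0.13, 0.991, -0.0, -0.0]
force: [-7.9, -1.1, 20.7]
gripper_width: 8.7
```

Emit:
carry_out --commands '[{"delta_pos":[0,0,0],"turn":[0,0,0],"hand":0}]'

```text
t: 38.95
tcp_pos: [612.4, 122.6, 31.8]
ee_rot: [-0.131, 0.991, -0.0, -0.0]
force: [-6.8, -1.1, 13.0]
gripper_width: 8.6
```

Emit:
carry_out --commands '[{"delta_pos":[0,0,-0.5],"turn":[0,0,0],"hand":12},{"delta_pos":[0,0,-0.5],"turn":[0,0,0],"hand":28},{"delta_pos":[0,0,-0.5],"turn":[0,0,0],"hand":28},{"delta_pos":[0,0,-20],"turn":[0,0,0],"hand":28},{"delta_pos":[0,0,-60],"turn":[0,0,0],"hand":28}]'

```text
t: 39.45
tcp_pos: [609.7, 122.1, 87.3]
ee_rot: [-0.131, 0.991, -0.0, -0.004]
force: [1.5, -0.3, 0.1]
gripper_width: 23.8
```

Run:
```python
from h import *
s=read_state();print(s['tcp_pos'],s['gripper_width'])
look("wrist",[("fresh_0",15)])
go(457,256.2,92,95)
```

```text
[609.69983319 122.0741396   87.33207205] 23.751732530310978
fresh_0 0.92 [547.  33.] [460.3 237.5  30.8  23.7   6.6] 1712
fresh_0 0.92 [512. 244.] [582.6 269.   53.1  29.9 -84.9] 3196
delta [119.5 169.5   2.2] turn [ 0.   0.4 10. ] j [ 0.2   0.45 -0.19  0.92 -0.   -0.06]
```

Emit:
carry_out --commands '[{"delta_pos":[24,34,-4],"turn":[0,0,2],"hand":30},{"delta_pos":[48,68,-4],"turn":[0,0,4],"hand":30},{"delta_pos":[72,102,-4],"turn":[0,0,6],"hand":30},{"delta_pos":[98,138,-2],"turn":[0,0,8],"hand":30},{"delta_pos":[119.5,169.5,0],"turn":[0,0,10],"hand":30}]'

```text
t: 40.05
tcp_pos: [451.6, 256.3, 90.0]
ee_rot: [-0.043, 0.999, 0.0, -0.0]
force: [0.3, 0.5, 0.4]
gripper_width: 25.7
```

Emit:
carry_out --commands '[{"delta_pos":[0,0,0],"turn":[0,0,0],"hand":30},{"delta_pos":[0,0,0],"turn":[0,0,0],"hand":30},{"delta_pos":[0,0,0],"turn":[0,0,0],"hand":30}]'

```text
t: 40.35
tcp_pos: [454.3, 255.2, 90.5]
ee_rot: [-0.043, 0.999, -0.0, 0.0]
force: [-0.2, -1.0, -0.3]
gripper_width: 25.7
```

Run:
```python
from h import *
s=read_state();print(s['tcp_pos'],s['gripper_width'])
look("wrist",[("fresh_0",13)])
go(457,256.2,29.5,95)
```

```text
[454.34710782 255.18671585  90.46232095] 25.73348667966522
fresh_0 0.76 [278. 224.] [457.  255.8  47.9  32.3 -85. ] 3692
delta [-2.5  1.1 60.9] turn [-0.   0.  -0.1] j [ 0.51  0.28 -0.46  0.83 -0.    0.43]
```

Emit:
carry_out --commands '[{"delta_pos":[-1.5,0.8,20],"turn":[0,0,0],"hand":30},{"delta_pos":[-1.5,0.8,40],"turn":[0,0,0],"hand":30},{"delta_pos":[-1.5,0.8,54],"turn":[0,0,0],"hand":30},{"delta_pos":[-1.5,0.8,61],"turn":[0,0,0],"hand":30},{"delta_pos":[-1.5,0.8,61],"turn":[0,0,0],"hand":30}]'

```text
t: 40.95
tcp_pos: [454.7, 255.5, 28.6]
ee_rot: [-0.043, 0.999, -0.0, -0.001]
force: [-0.1, 0.2, -0.4]
gripper_width: 25.4
```

Emit:
carry_out --commands '[{"delta_pos":[0,0,0],"turn":[0,0,0],"hand":0},{"delta_pos":[0,0,0],"turn":[0,0,0],"hand":0},{"delta_pos":[0,0,0],"turn":[0,0,0],"hand":0},{"delta_pos":[0,0,0],"turn":[0,0,0],"hand":0}]' --newtons 40

```text
t: 41.35
tcp_pos: [455.4, 256.7, 30.1]
ee_rot: [-0.044, 0.999, 0.0, 0.001]
force: [-0.2, 0.4, 2.0]
gripper_width: 8.7
```

Emit:
carry_out --commands '[{"delta_pos":[0,0,-10],"turn":[0,0,0],"hand":0},{"delta_pos":[0,0,-30],"turn":[0,0,0],"hand":0},{"delta_pos":[0,0,-60],"turn":[0,0,0],"hand":0},{"delta_pos":[0,0,-85],"turn":[0,0,0],"hand":0},{"delta_pos":[0,0,-85],"turn":[0,0,0],"hand":0}]'

```text
t: 41.85
tcp_pos: [457.3, 257.9, 118.7]
ee_rot: [-0.044, 0.999, 0.002, 0.003]
force: [-0.2, -0.0, -0.7]
gripper_width: 8.7
```

Run:
```python
from h import *
s=read_state();print(s['tcp_pos'],s['gripper_width'])
go(614.3-36*.9659,123.2-36*.2588,110,105)
```

```text
[457.30116111 257.86419146 118.72772487] 8.715869674632144
delta [-109.1 -154.1    9. ] turn [  0.1   0.4 -10. ] j [ 0.51  0.25 -0.42  0.89  0.    0.43]
```

Emit:
carry_out --commands '[{"delta_pos":[-22,-31,0],"turn":[0,0,-2],"hand":0},{"delta_pos":[-44,-62,0],"turn":[0,0,-4],"hand":0},{"delta_pos":[-66,-93,0],"turn":[0,0,-6],"hand":0},{"delta_pos":[-88,-124,3],"turn":[0,0,-8],"hand":0},{"delta_pos":[-109,-154,9],"turn":[0,0,-10],"hand":0}]'

```text
t: 42.35
tcp_pos: [577.8, 111.3, 105.5]
ee_rot: [-0.131, 0.991, 0.0, 0.0]
force: [0.6, 1.4, -0.7]
gripper_width: 8.8
```

Emit:
carry_out --commands '[{"delta_pos":[0,0,0],"turn":[0,0,0],"hand":0},{"delta_pos":[0,0,20],"turn":[0,0,0],"hand":0},{"delta_pos":[0,0,45],"turn":[0,0,0],"hand":0},{"delta_pos":[0,0,58],"turn":[0,0,0],"hand":0},{"delta_pos":[0,0,58],"turn":[0,0,0],"hand":0}]'

```text
t: 42.85
tcp_pos: [575.6, 112.7, 45.8]
ee_rot: [-0.131, 0.991, 0.0, -0.001]
force: [-0.4, 0.1, -0.3]
gripper_width: 8.1
```

Emit:
carry_out --commands '[{"delta_pos":[0,0,0],"turn":[0,0,0],"hand":0},{"delta_pos":[0,0,0],"turn":[0,0,0],"hand":0}]'

```text
t: 43.05
tcp_pos: [577.0, 112.8, 48.4]
ee_rot: [-0.131, 0.991, 0.0, 0.0]
force: [-0.3, 0.1, 0.3]
gripper_width: 8.9
```

```bash
sed -i '/g\[20/d' held.py; python3 held.py
python3 - <<'E'
from h import *
go(614.3-36*.9659,123.2-36*.2588,33,105)
E
```

```text
[577.03901118 112.78051045  48.38451911] 8.903295142239683 [-0.002 -0.004  0.003 -0.005 -0.     0.   ]
0.91 266 289 305 353
front edge tool [[-20.8  -5.6  17. ]
 [-20.8   5.2  17. ]]
0.72 495 559 291 355
front edge tool [[-15.  104.   17. ]
 [-16.4 138.9  17. ]]
0.71 224 330 234 305
front edge tool [[ 14.7 -23.7  17. ]
 [ 14.7  22.8  17. ]]
cass [562.9 109.   78.3  62.3 -75. ]
delta [-2.5  0.6 15.3] turn [-0.   0.1  0. ] j [ 0.19  0.44 -0.34  0.79 -0.   -0.07]
```

Emit:
carry_out --commands '[{"delta_pos":[-1.5,0.6,4],"turn":[0,0,0],"hand":0},{"delta_pos":[-1.5,0.6,8],"turn":[0,0,0],"hand":0},{"delta_pos":[-1.5,0.6,12],"turn":[0,0,0],"hand":0},{"delta_pos":[-1.5,0.6,15],"turn":[0,0,0],"hand":0},{"delta_pos":[-1.5,0.6,16.5],"turn":[0,0,0],"hand":0}]'

```text
t: 43.7
tcp_pos: [577.9, 113.4, 32.0]
ee_rot: [-0.131, 0.991, -0.0, -0.0]
force: [-9.5, -2.0, 25.5]
gripper_width: 8.8
```

Emit:
carry_out --commands '[{"delta_pos":[0,0,0],"turn":[0,0,0],"hand":0}]'

```text
t: 43.8
tcp_pos: [577.8, 113.4, 32.1]
ee_rot: [-0.131, 0.991, -0.0, -0.0]
force: [-6.4, -1.3, 12.9]
gripper_width: 8.7
```

Seated at the floor height. Release, then the far fresh one.

Emit:
carry_out --commands '[{"delta_pos":[0,0,-0.5],"turn":[0,0,0],"hand":12},{"delta_pos":[0,0,-0.5],"turn":[0,0,0],"hand":28},{"delta_pos":[0,0,-0.5],"turn":[0,0,0],"hand":28},{"delta_pos":[0,0,-20],"turn":[0,0,0],"hand":28},{"delta_pos":[0,0,-60],"turn":[0,0,0],"hand":28}]'

```text
t: 44.3
tcp_pos: [575.1, 112.8, 88.1]
ee_rot: [-0.131, 0.991, -0.0, -0.004]
force: [0.8, 0.5, 0.5]
gripper_width: 23.9
```

Run:
```python
from h import *
s=read_state();print(s['tcp_pos'],s['gripper_width'])
go(580.5,269.5,92,95.5)
```

```text
[575.14990352 112.84307692  88.09712208] 23.919985714864207
delta [-45.7 149.9  -4.2] turn [-0.  -0.4  9.5] j [ 0.19  0.4  -0.3   0.88 -0.   -0.07]
```

Emit:
carry_out --commands '[{"delta_pos":[-12,40,-4],"turn":[0,0,2],"hand":30},{"delta_pos":[-24,80,-4],"turn":[0,0,4],"hand":30},{"delta_pos":[-36,120,-4],"turn":[0,0,6],"hand":30},{"delta_pos":[-45,150,-4],"turn":[0,0,9.5],"hand":30},{"delta_pos":[-45,150,-4],"turn":[0,0,9.5],"hand":30}]'

```text
t: 44.8
tcp_pos: [582.8, 274.1, 94.7]
ee_rot: [-0.05, 0.999, 0.001, 0.0]
force: [0.3, -0.9, -0.1]
gripper_width: 25.5
```

Emit:
carry_out --commands '[{"delta_pos":[0,0,0],"turn":[0,0,0],"hand":30},{"delta_pos":[0,0,0],"turn":[0,0,0],"hand":30},{"delta_pos":[0,0,0],"turn":[0,0,0],"hand":30}]'

```text
t: 45.1
tcp_pos: [582.8, 268.7, 94.8]
ee_rot: [-0.047, 0.999, -0.0, -0.0]
force: [0.1, -0.0, -0.5]
gripper_width: 25.3
```

Run:
```python
from h import *
s=read_state();print(s['tcp_pos'],s['gripper_width'])
look("wrist",[("fresh_0",13)])
go(580,269.5,29.5,95)
```

```text
[582.75619592 268.69993689  94.82013564] 25.342476844782254
fresh_0 0.92 [ 44. 246.] [614.8 117.1  41.   31.9 -73.8] 2403
fresh_0 0.91 [287. 222.] [583.3 273.5  47.9  32.6 -83.4] 3647
fresh_0 0.9 [ 28. 193.] [580.4 107.7  41.1  28.9 -76.1] 2386
delta [ 2.8  0.9 65.5] turn [-0.  -0.   0.4] j [ 0.43  0.48 -0.15  0.94 -0.    0.34]
```

Emit:
carry_out --commands '[{"delta_pos":[1,4,20],"turn":[0,0,-0.8],"hand":30},{"delta_pos":[1,4,40],"turn":[0,0,-0.8],"hand":30},{"delta_pos":[1,4,56],"turn":[0,0,-0.8],"hand":30},{"delta_pos":[1,4,65],"turn":[0,0,-0.8],"hand":30},{"delta_pos":[1,4,65],"turn":[0,0,-0.8],"hand":30}]'

```text
t: 45.7
tcp_pos: [580.5, 272.9, 28.7]
ee_rot: [-0.055, 0.999, -0.0, -0.001]
force: [-0.7, -0.7, 0.1]
gripper_width: 25.7
```

Emit:
carry_out --commands '[{"delta_pos":[0,0,0],"turn":[0,0,0],"hand":0},{"delta_pos":[0,0,0],"turn":[0,0,0],"hand":0},{"delta_pos":[0,0,0],"turn":[0,0,0],"hand":0},{"delta_pos":[0,0,0],"turn":[0,0,0],"hand":0}]' --newtons 40

```text
t: 46.1
tcp_pos: [582.0, 274.1, 30.8]
ee_rot: [-0.055, 0.998, 0.0, 0.001]
force: [-0.9, 0.2, 2.4]
gripper_width: 8.5
```

Emit:
carry_out --commands '[{"delta_pos":[0,0,-10],"turn":[0,0,0],"hand":0},{"delta_pos":[0,0,-30],"turn":[0,0,0],"hand":0},{"delta_pos":[0,0,-60],"turn":[0,0,0],"hand":0},{"delta_pos":[0,0,-85],"turn":[0,0,0],"hand":0},{"delta_pos":[0,0,-85],"turn":[0,0,0],"hand":0}]'

```text
t: 46.6
tcp_pos: [584.2, 275.2, 120.1]
ee_rot: [-0.055, 0.998, 0.001, 0.003]
force: [-0.1, 0.5, 0.4]
gripper_width: 8.4
```

Run:
```python
from h import *
s=read_state();print(s['tcp_pos'],s['gripper_width'])
go(614.3+36*.9659,123.2+36*.2588,110,105)
```

```text
[584.15139547 275.1947075  120.09065362] 8.41820556375664
delta [ -48.8 -149.    10.1] turn [ 0.1  0.4 -8.7] j [ 0.44  0.46 -0.12  0.98 -0.    0.33]
```

Emit:
carry_out --commands '[{"delta_pos":[-12,-37,0],"turn":[0,0,-2],"hand":0},{"delta_pos":[-24,-74,0],"turn":[0,0,-4],"hand":0},{"delta_pos":[-36,-111,0],"turn":[0,0,-6],"hand":0},{"delta_pos":[-49,-149,8],"turn":[0,0,-8.7],"hand":0},{"delta_pos":[-49,-149,8],"turn":[0,0,-8.7],"hand":0}]'

```text
t: 47.1
tcp_pos: [647.5, 126.5, 105.9]
ee_rot: [-0.128, 0.992, -0.001, -0.0]
force: [-1.0, 0.6, -0.9]
gripper_width: 8.4
```

Emit:
carry_out --commands '[{"delta_pos":[0,0,0],"turn":[0,0,0],"hand":0},{"delta_pos":[0,0,20],"turn":[0,0,0],"hand":0},{"delta_pos":[0,0,45],"turn":[0,0,0],"hand":0},{"delta_pos":[0,0,58],"turn":[0,0,0],"hand":0},{"delta_pos":[0,0,58],"turn":[0,0,0],"hand":0}]'

```text
t: 47.6
tcp_pos: [644.1, 131.9, 46.8]
ee_rot: [-0.131, 0.991, -0.0, -0.002]
force: [0.1, -0.2, -0.1]
gripper_width: 8.4
```

Emit:
carry_out --commands '[{"delta_pos":[0,0,0],"turn":[0,0,0],"hand":0},{"delta_pos":[0,0,0],"turn":[0,0,0],"hand":0}]'

```text
t: 47.8
tcp_pos: [647.4, 131.8, 50.3]
ee_rot: [-0.131, 0.991, 0.0, 0.001]
force: [-0.1, 0.5, -0.3]
gripper_width: 8.8
```

```bash
python3 held.py
python3 - <<'E'
from h import *
go(614.3+36*.9659,123.2+36*.2588,33,105)
E
```

```text
[647.35823295 131.76512139  50.33105425] 8.81512894715641 [-0.004 -0.004  0.003 -0.001  0.001  0.   ]
0.86 227 329 147 209
0.83 223 332 70 133
cass [606.4 120.7 120.7  78.9  15.2]
delta [-2.   0.6 17.2] turn [-0.   0.1  0. ] j [ 0.2   0.55 -0.15  0.87  0.   -0.06]
```

Emit:
carry_out --commands '[{"delta_pos":[-0.8,0.6,4],"turn":[0,0,0],"hand":0},{"delta_pos":[-0.8,0.6,8],"turn":[0,0,0],"hand":0},{"delta_pos":[-0.8,0.6,12],"turn":[0,0,0],"hand":0},{"delta_pos":[-0.8,0.6,15],"turn":[0,0,0],"hand":0},{"delta_pos":[-0.8,0.6,18],"turn":[0,0,0],"hand":0}]'

```text
t: 48.45
tcp_pos: [646.9, 131.8, 32.6]
ee_rot: [-0.13, 0.991, -0.0, -0.0]
force: [-13.5, -3.5, 36.2]
gripper_width: 9.0
```

Emit:
carry_out --commands '[{"delta_pos":[0,0,0],"turn":[0,0,0],"hand":0}]'

```text
t: 48.55
tcp_pos: [646.8, 131.8, 32.7]
ee_rot: [-0.13, 0.991, -0.0, -0.0]
force: [-6.5, -1.4, 14.2]
gripper_width: 8.6
```

Emit:
carry_out --commands '[{"delta_pos":[0,0,-0.5],"turn":[0,0,0],"hand":12},{"delta_pos":[0,0,-0.5],"turn":[0,0,0],"hand":28},{"delta_pos":[0,0,-0.5],"turn":[0,0,0],"hand":28},{"delta_pos":[0,0,-20],"turn":[0,0,0],"hand":28},{"delta_pos":[0,0,-60],"turn":[0,0,0],"hand":28}]'

```text
t: 49.05
tcp_pos: [644.0, 131.3, 87.5]
ee_rot: [-0.131, 0.991, -0.0, -0.004]
force: [0.8, -0.5, -0.4]
gripper_width: 23.7
```

Emit:
carry_out --commands '[{"delta_pos":[0,-20,-40],"turn":[0,0,0],"hand":60},{"delta_pos":[0,-50,-80],"turn":[0,0,0],"hand":100},{"delta_pos":[0,-70,-90],"turn":[0,0,0],"hand":100},{"delta_pos":[0,-70,-90],"turn":[0,0,0],"hand":100},{"delta_pos":[0,-70,-90],"turn":[0,0,0],"hand":100}]'

```text
t: 49.55
tcp_pos: [664.8, 64.1, 179.9]
ee_rot: [-0.13, 0.992, 0.0, -0.001]
force: [-0.8, 0.2, -0.8]
gripper_width: 85.2
```

Run:
```python
from h import *
s=read_state();print(s['tcp_pos'],s['gripper_width'],s['qvel'].round(3))
C,im=look("wrist",[("cover",15.5),("fresh_0",15),("cassette",42)])
cv2.imwrite("pics/w13.png",im)
go(635.7,8.8,60,105)
```

```text
[664.80275855  64.08822397 179.89811099] 85.23134745958494 [ 0.019  0.013 -0.024 -0.001  0.002  0.   ]
cover 0.89 [223. 181.] [672.   18.1 114.3  65.1  14.2] 10177
fresh_0 0.97 [359. 193.] [647.7 131.   48.6  29.6 -74.9] 1908
fresh_0 0.83 [360. 147.] [613.6 121.3  50.4  29.4 -74.6] 2127
cassette 0.96 [378. 131.] [611.8 120.  137.2  83.1  15.1] 12316
delta [ 41.7 -47.2 119.3] turn [ 0.  -0.2  0.1] j [ 0.1   0.47  0.04  1.14  0.   -0.17]
```

View pics/w13.png

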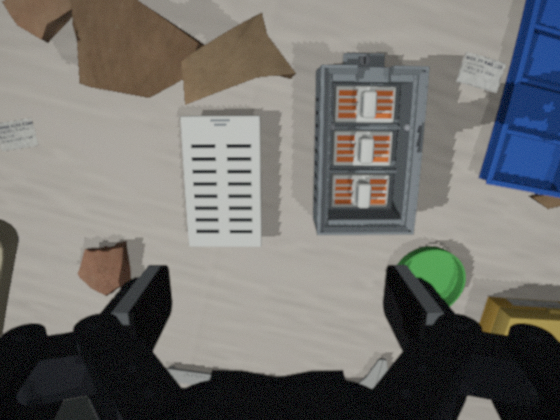

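Run:
```python
from h import *
s=read_state();C=cam("wrist",s);rot=R.from_quat(s['ee_rot'])
im=snapshot("wrist");g=cv2.cvtColor(im,6)
print(s['tcp_pos'],g[110:125,215],g[240:254,235])
P=p2w(C,[[181.5,116.5],[260.5,116.5],[186.5,247],[262,247]],15.5);print(P.round(1),P.mean(0))
m=rot.inv().apply([*P.mean(0),0]-s['tcp_pos']);print("cover centre tool",m.round(1))
print([rot.inv().apply([*p,0]-s['tcp_pos']).round(1)[:2] for p in P])
# cassette refs at same picture
for r,z,xc in((68,42,-64),(233,42,64)):
    p=p2w(C,[[370,r]],z)[0];t=rot.inv().apply([*p,z]-s['tcp_pos']);print("cass",t.round(1),t[0]+xc)
```

```text
[664.04289894  65.17467028 179.17427361] [130 114  99 100 102 108 132 163 179 171 150 142 163 176 164] [190 190 190 190 190 192 186 181 172 167 167 170 166 169]
[[625.5 -24.7]
 [609.4  36.5]
 [734.5   1.2]
 [717.1  65.5]] [671.62441154  19.62307368]
cover centre tool [  4.  -46.1 179.2]
[array([ 60.1, -76.9]), array([ 59.6, -13.6]), array([-52. , -80.3]), array([-51.8, -13.6])]
cass [ 94.9  65.4 137.5] 30.888879369418774
cass [-29.   73.3 137.1] 34.95250642946047
```

Emit:
carry_out --commands '[{"delta_pos":[14,-15,35],"turn":[0,0,0],"hand":100},{"delta_pos":[28,-30,70],"turn":[0,0,0],"hand":100},{"delta_pos":[42,-45.6,105],"turn":[0,0,0],"hand":100},{"delta_pos":[42,-45.6,120],"turn":[0,0,0],"hand":100},{"delta_pos":[42,-45.6,120],"turn":[0,0,0],"hand":100}]'

```text
t: 50.3
tcp_pos: [634.1, 9.8, 58.2]
ee_rot: [-0.13, 0.991, 0.001, -0.003]
force: [-1.1, 1.6, -0.5]
gripper_width: 85.5
```

Emit:
carry_out --commands '[{"delta_pos":[0,0,0],"turn":[0,0,0],"hand":100},{"delta_pos":[0,0,0],"turn":[0,0,0],"hand":100},{"delta_pos":[0,0,0],"turn":[0,0,0],"hand":100}]'

```text
t: 50.6
tcp_pos: [638.2, 10.1, 62.8]
ee_rot: [-0.131, 0.991, -0.0, 0.002]
force: [0.4, 0.8, -0.2]
gripper_width: 85.4
```

```bash
cat > cov.py <<'E'
from h import *
import sys
s=read_state();C=cam("wrist",s);rot=R.from_quat(s['ee_rot']);im=snapshot("wrist")
z=float(sys.argv[1]);print(s['tcp_pos'],s['gripper_width'],s['force'].round(1))
if z<0:z=s['tcp_pos'][2]+z
cv2.imwrite("pics/cov_%d.png"%(s['t']*100),im)
for r in regions_of("wrist","cover")[:2]:
    m=r['mask'];ys,xs=np.where(m);r0=ys.min()
    row=np.where(m[r0+12])[0];row2=np.where(m[r0+30])[0]
    P=p2w(C,[[277,r0],[row[0]-.5,r0+12],[row[-1]+.5,r0+12],[row2[0]-.5,r0+30],[row2[-1]+.5,r0+30]],z)
    print(round(r['score'],2),"row",r0,rot.inv().apply(np.c_[P,np.full(5,z)]-s['tcp_pos']).round(1)[:,:2].tolist())
E
python3 cov.py 15.5
```

```text
[638.17804845  10.13491063  62.77108637] 85.42131399398451 [ 0.4  0.8 -0.2]
0.96 row 201 [[21.9, -0.4], [15.4, -32.8], [15.4, 30.9], [5.5, -32.8], [5.5, 30.8]]
```

Emit:
carry_out --commands '[{"delta_pos":[1.5,-1,20],"turn":[0,0,0],"hand":100},{"delta_pos":[1.5,-1,36],"turn":[0,0,0],"hand":100},{"delta_pos":[1.5,-1,44],"turn":[0,0,0],"hand":100},{"delta_pos":[1.5,-1,47.5],"turn":[0,0,0],"hand":100},{"delta_pos":[1.5,-1,47.5],"turn":[0,0,0],"hand":100}]'

```text
t: 51.2
tcp_pos: [635.3, 8.1, 13.5]
ee_rot: [-0.131, 0.991, 0.0, -0.0]
force: [0.1, 0.0, 0.3]
gripper_width: 86.0
```

Emit:
carry_out --commands '[{"delta_pos":[0,0,0],"turn":[0,0,0],"hand":100},{"delta_pos":[0,0,0],"turn":[0,0,0],"hand":100}]'

```text
t: 51.4
tcp_pos: [636.0, 8.1, 14.4]
ee_rot: [-0.131, 0.991, -0.0, 0.001]
force: [-0.4, 0.0, -0.0]
gripper_width: 85.3
```

Emit:
carry_out --commands '[{"delta_pos":[0,0,-0.8],"turn":[0,0,0],"hand":85},{"delta_pos":[0,0,-0.8],"turn":[0,0,0],"hand":75},{"delta_pos":[0,0,-0.8],"turn":[0,0,0],"hand":60},{"delta_pos":[0,0,-0.8],"turn":[0,0,0],"hand":60},{"delta_pos":[0,0,-0.8],"turn":[0,0,0],"hand":60}]' --newtons 60

```text
t: 51.9
tcp_pos: [635.5, 8.1, 15.3]
ee_rot: [-0.131, 0.991, 0.0, 0.0]
force: [-1.9, -0.3, 7.2]
gripper_width: 61.5
```

Emit:
carry_out --commands '[{"delta_pos":[0,0,-5],"turn":[0,0,0],"hand":60},{"delta_pos":[0,0,-25],"turn":[0,0,0],"hand":60},{"delta_pos":[0,0,-55],"turn":[0,0,0],"hand":60},{"delta_pos":[0,0,-80],"turn":[0,0,0],"hand":60},{"delta_pos":[0,0,-80],"turn":[0,0,0],"hand":60}]'

```text
t: 52.4
tcp_pos: [638.1, 8.0, 98.3]
ee_rot: [-0.13, 0.991, -0.0, 0.003]
force: [0.7, -0.2, -2.4]
gripper_width: 61.2
```

Emit:
carry_out --commands '[{"delta_pos":[0,0,0],"turn":[0,0,0],"hand":60},{"delta_pos":[0,0,0],"turn":[0,0,0],"hand":60}]'

```text
t: 52.6
tcp_pos: [634.2, 8.0, 92.9]
ee_rot: [-0.13, 0.991, 0.0, -0.001]
force: [-0.1, -0.2, -1.3]
gripper_width: 61.4
```

```bash
python3 cov.py 96
python3 - <<'E'
from h import *
go(614.3-36.5*.9659,123.1-36.5*.2588,90,105)
E
```

```text
[634.18293542   8.00113334  92.88864977] 61.396102801072935 [-0.1 -0.2 -1.3]
0.7 row 240 [[20.2, -0.4], [15.2, -31.5], [15.2, 30.7], [7.6, -30.4], [7.5, 29.6]]
delta [ 25.8 116.3   2.8] turn [ 0.  -0.2 -0. ] j [ 0.01  0.47 -0.17  0.93 -0.   -0.25]
```

Run:
```python
from h import *
s=read_state();C=cam("wrist",s);rot=R.from_quat(s['ee_rot'])
g=cv2.cvtColor(snapshot("wrist"),6);print("now",s['tcp_pos'],g[232:256,240])
a=cv2.cvtColor(cv2.imread("pics/w7.png"),6)[:,:400];a=cv2.resize(a,(560,420));print("w7",g.shape,a[238:262,240])
def f(r,dz):
    z=s['tcp_pos'][2]+dz;p=p2w(C,[[277,r]],z)[0];return rot.inv().apply([*p,z]-s['tcp_pos']).round(1)
for r,dz in((240,.2),(240,-5.8),(244,.2),(246,3.6),(249,3.6),(252,3.6)):print(r,dz,f(r,dz))
```

```text
now [634.05051993   8.01037012  92.68016842] [169 171 169 170 170 171 167 148 120 113 125 145 158 165 168 166 166 167
 167 165 166 170 168 167]
w7 (420, 560) [110  82  57  44  69  86  97 105 117 131 143 151 156 157 157 157 158 158
 157 157 157 158 158 158]
240 0.2 [19.1 -0.4 -0.1]
240 -5.8 [16.7 -0.4  5.8]
244 0.2 [17.4 -0.4 -0.2]
246 3.6 [18.  -0.4 -3.6]
249 3.6 [16.7 -0.4 -3.6]
252 3.6 [15.5 -0.4 -3.6]
```

Emit:
carry_out --commands '[{"delta_pos":[6,25,0],"turn":[0,0,0],"hand":60},{"delta_pos":[13,55,0],"turn":[0,0,0],"hand":60},{"delta_pos":[20,85,0],"turn":[0,0,0],"hand":60},{"delta_pos":[25,108,0],"turn":[0,0,0],"hand":60},{"delta_pos":[27.2,116.9,0],"turn":[0,0,0],"hand":60}]'

```text
t: 53.25
tcp_pos: [577.1, 115.6, 93.4]
ee_rot: [-0.132, 0.991, 0.0, -0.001]
force: [0.5, -0.3, -1.3]
gripper_width: 61.1
```

Emit:
carry_out --commands '[{"delta_pos":[0,0,0],"turn":[0,0,0],"hand":60},{"delta_pos":[0,0,8],"turn":[0,2,0],"hand":60},{"delta_pos":[0,0,18],"turn":[0,4.5,0],"hand":60},{"delta_pos":[0,0,25],"turn":[0,4.5,0],"hand":60},{"delta_pos":[0,0,28],"turn":[0,4.5,0],"hand":60}]'

```text
t: 53.75
tcp_pos: [578.8, 113.0, 65.0]
ee_rot: [-0.13, 0.991, -0.005, -0.039]
force: [0.5, -0.2, -1.1]
gripper_width: 61.2
```

Emit:
carry_out --commands '[{"delta_pos":[0,0,0],"turn":[0,0,0],"hand":60},{"delta_pos":[0,0,0],"turn":[0,0,0],"hand":60},{"delta_pos":[0,0,0],"turn":[0,0,0],"hand":60}]'

```text
t: 54.05
tcp_pos: [578.9, 113.8, 66.9]
ee_rot: [-0.13, 0.991, -0.005, -0.038]
force: [1.0, 0.4, -1.5]
gripper_width: 61.4
```

Run:
```python
from h import *
s=read_state();print(s['tcp_pos'],s['gripper_width'],s['force'],s['ee_rot'].round(4))
go(577.5,113.9,54,105)
C=cam("wrist",s);g=cv2.cvtColor(snapshot("wrist"),6);print(g[232:256,240]);cv2.imwrite("pics/w14.png",g)
```

```text
[578.89159602 113.78461067  66.88227305] 61.430490753372716 [ 1.00862114  0.37810308 -1.54529736] [-0.1303  0.9907 -0.0051 -0.0384]
delta [ 0.3  0.5 12.9] turn [-0.  -4.4 -0. ] j [ 0.2   0.48 -0.23  0.94 -0.01 -0.06]
[ 85  89 106 122 127 119 101  92  86 101 112 124 129 129 130 128 128 131
 130 129 129 131 138 150]
```

Emit:
carry_out --commands '[{"delta_pos":[0.8,0.5,5],"turn":[0,0,0],"hand":60},{"delta_pos":[0.3,0.5,9],"turn":[0,0,0],"hand":60},{"delta_pos":[0.3,0.5,12],"turn":[0,0,0],"hand":60},{"delta_pos":[0.1,0.5,14],"turn":[0,0,0],"hand":60},{"delta_pos":[0.1,0.5,14],"turn":[0,0,0],"hand":60}]'

```text
t: 54.6
tcp_pos: [577.2, 114.1, 51.8]
ee_rot: [-0.13, 0.991, -0.005, -0.039]
force: [0.4, 0.5, -1.3]
gripper_width: 61.3
```

Run:
```python
from h import *
s=read_state();print(s['tcp_pos'],s['gripper_width'],s['force'],s['moment'])
go(577.5,113.9,49.5,105)
```

```text
[577.17026553 114.05355417  51.84835412] 61.250681885765964 [ 0.3573139   0.48565652 -1.32386226] [ 0.018365   -0.04638452  0.01359353]
delta [-0.5 -0.2  2.3] turn [-0.  -4.5  0. ] j [ 0.2   0.49 -0.24  0.91 -0.01 -0.06]
```

Emit:
carry_out --commands '[{"delta_pos":[-0.4,-0.2,1],"turn":[0,0,0],"hand":60},{"delta_pos":[-0.5,-0.2,2],"turn":[0,0,0],"hand":60},{"delta_pos":[-0.5,-0.2,2.4],"turn":[0,0,0],"hand":60}]'

```text
t: 54.9
tcp_pos: [578.0, 114.0, 50.3]
ee_rot: [-0.13, 0.991, -0.005, -0.039]
force: [-1.5, -1.0, 3.4]
gripper_width: 61.3
```

Emit:
carry_out --commands '[{"delta_pos":[0,0,0],"turn":[0,0,0],"hand":70},{"delta_pos":[0,0,0],"turn":[0,0,0],"hand":80},{"delta_pos":[0,0,0],"turn":[0,0,0],"hand":100},{"delta_pos":[0,0,0],"turn":[0,0,0],"hand":100},{"delta_pos":[0,0,0],"turn":[0,0,0],"hand":100}]'

```text
t: 55.4
tcp_pos: [577.8, 114.0, 49.8]
ee_rot: [-0.13, 0.991, -0.005, -0.039]
force: [-0.2, -0.5, 0.6]
gripper_width: 85.5
```

Emit:
carry_out --commands '[{"delta_pos":[0,0,-15],"turn":[0,-4.5,0],"hand":100},{"delta_pos":[0,0,-45],"turn":[0,-4.5,0],"hand":100},{"delta_pos":[-15,0,-85],"turn":[0,-4.5,0],"hand":60},{"delta_pos":[-30,0,-110],"turn":[0,-4.5,0],"hand":0},{"delta_pos":[-30,0,-110],"turn":[0,-4.5,0],"hand":0}]'

```text
t: 55.9
tcp_pos: [619.5, 125.0, 161.7]
ee_rot: [-0.131, 0.991, 0.0, 0.004]
force: [-0.5, 0.0, 0.6]
gripper_width: 44.2
```

Emit:
carry_out --commands '[{"delta_pos":[0,0,0],"turn":[0,0,0],"hand":0},{"delta_pos":[0,0,0],"turn":[0,0,0],"hand":0},{"delta_pos":[0,0,0],"turn":[0,0,0],"hand":0}]'

```text
t: 56.2
tcp_pos: [613.4, 123.6, 155.6]
ee_rot: [-0.131, 0.991, -0.0, -0.002]
force: [-0.7, -0.2, 0.2]
gripper_width: 0.1
```

Run:
```python
from h import *
s=read_state();print(s['tcp_pos'],s['gripper_width'],s['force'],s['ee_rot'].round(3))
C,im=look("wrist",[("cover",46),("cassette",42)])
g=cv2.cvtColor(im,6);cv2.imwrite("pics/w15.png",im)
go(614.2-20*.9659,123.7-20*.2588,75,105)
```

```text
[613.43764626 123.60950512 155.55316631] 0.12178982826686728 [-0.72030915 -0.1856098   0.18935248] [-0.131  0.991 -0.    -0.002]
cover 0.7 [276. 194.] [613.3 123.1 110.1  65.6  15.5] 12646
cassette 0.63 [270. 128.] [608.1 121.2 140.2  78.5  15.3] 5627
delta [19.9 -0.1 81.3] turn [ 0.  -0.1 -0. ] j [ 0.2   0.41 -0.11  1.05 -0.   -0.06]
```

Emit:
carry_out --commands '[{"delta_pos":[12,0,25],"turn":[0,0,0],"hand":0},{"delta_pos":[20,0,55],"turn":[0,0,0],"hand":0},{"delta_pos":[20,0,75],"turn":[0,0,0],"hand":0},{"delta_pos":[20,0,88],"turn":[0,0,0],"hand":0},{"delta_pos":[20,0,88],"turn":[0,0,0],"hand":0}]'

```text
t: 56.85
tcp_pos: [594.2, 118.5, 67.3]
ee_rot: [-0.131, 0.991, -0.0, -0.002]
force: [-0.0, 0.5, 0.2]
gripper_width: 0.3
```

Emit:
carry_out --commands '[{"delta_pos":[0,0,0],"turn":[0,0,0],"hand":0},{"delta_pos":[0,0,2],"turn":[0,0,0],"hand":0},{"delta_pos":[0,0,4],"turn":[0,0,0],"hand":0},{"delta_pos":[0,0,6],"turn":[0,0,0],"hand":0}]'

```text
t: 57.25
tcp_pos: [596.3, 118.9, 63.8]
ee_rot: [-0.131, 0.991, 0.0, 0.001]
force: [0.2, -0.4, 0.0]
gripper_width: -0.2
```

Emit:
carry_out --commands '[{"delta_pos":[0,0,1.5],"turn":[0,0,0],"hand":0},{"delta_pos":[0,0,3],"turn":[0,0,0],"hand":0}]'

```text
t: 57.45
tcp_pos: [595.8, 118.8, 60.3]
ee_rot: [-0.131, 0.991, 0.0, 0.0]
force: [-0.8, -0.1, 2.5]
gripper_width: 0.3
```

Emit:
carry_out --commands '[{"delta_pos":[0,0,1.5],"turn":[0,0,0],"hand":0},{"delta_pos":[0,0,3],"turn":[0,0,0],"hand":0}]'

```text
t: 57.65
tcp_pos: [595.8, 118.7, 57.4]
ee_rot: [-0.13, 0.991, -0.0, 0.0]
force: [0.1, 0.1, 0.9]
gripper_width: -0.1
```

Emit:
carry_out --commands '[{"delta_pos":[0,0,1.5],"turn":[0,0,0],"hand":0},{"delta_pos":[0,0,2.5],"turn":[0,0,0],"hand":0}]'

```text
t: 57.85
tcp_pos: [595.8, 118.9, 54.6]
ee_rot: [-0.131, 0.991, 0.0, 0.0]
force: [0.3, 0.0, -0.2]
gripper_width: 0.2
```

Emit:
carry_out --commands '[{"delta_pos":[0,0,1],"turn":[0,0,0],"hand":0},{"delta_pos":[0,0,1],"turn":[0,0,0],"hand":0}]'

```text
t: 58.05
tcp_pos: [595.4, 118.7, 53.3]
ee_rot: [-0.13, 0.991, -0.0, -0.0]
force: [1.3, 0.3, 0.0]
gripper_width: -0.1
```

Emit:
carry_out --commands '[{"delta_pos":[0,0,1],"turn":[0,0,0],"hand":0},{"delta_pos":[0,0,2],"turn":[0,0,0],"hand":0}]'

```text
t: 58.25
tcp_pos: [595.6, 118.8, 52.9]
ee_rot: [-0.131, 0.991, -0.0, 0.0]
force: [-5.9, -1.1, 17.7]
gripper_width: 0.2
```

Emit:
carry_out --commands '[{"delta_pos":[0,0,1],"turn":[0,0,0],"hand":0},{"delta_pos":[0,0,1],"turn":[0,0,0],"hand":0}]'

```text
t: 58.45
tcp_pos: [595.6, 118.7, 52.9]
ee_rot: [-0.13, 0.991, -0.0, 0.0]
force: [-6.3, -1.2, 18.9]
gripper_width: -0.0
```

Emit:
carry_out --commands '[{"delta_pos":[0,0,-10],"turn":[0,0,0],"hand":0},{"delta_pos":[0,0,-40],"turn":[0,0,0],"hand":0},{"delta_pos":[-20,0,-80],"turn":[0,0,0],"hand":0},{"delta_pos":[-20,0,-125],"turn":[0,0,0],"hand":0},{"delta_pos":[-20,0,-125],"turn":[0,0,0],"hand":0}]'

```text
t: 58.95
tcp_pos: [619.5, 124.9, 182.8]
ee_rot: [-0.131, 0.991, 0.0, 0.006]
force: [0.5, -0.1, -0.5]
gripper_width: 0.0
```

Emit:
carry_out --commands '[{"delta_pos":[0,0,0],"turn":[0,0,0],"hand":0},{"delta_pos":[0,0,0],"turn":[0,0,0],"hand":0},{"delta_pos":[0,0,0],"turn":[0,0,0],"hand":0}]'

```text
t: 59.25
tcp_pos: [613.8, 123.7, 174.0]
ee_rot: [-0.131, 0.991, -0.0, -0.001]
force: [0.1, 0.3, 0.1]
gripper_width: -0.3
```

Run:
```python
from h import *
s=read_state();print(s['tcp_pos'],s['force'])
C,im=look("wrist",[("cover",42),("cassette",42)])
_,im2=look("scene",[("knife",8),("cover",42),("spent_0",13)])
look("top",[("knife",8),("spent_0",13),("cassette",42),("cover",42)])
a=cv2.resize(im,(400,300));a=cv2.resize(im[50:300,130:430],(400,333));b=cv2.resize(im2[200:275,200:290],(400,333),interpolation=2)
cv2.imwrite("pics/fin.png",np.hstack([a,b]))
```

```text
[613.79024149 123.70825113 174.01075061] [0.13936764 0.26881308 0.11618968]
cover 0.75 [274. 191.] [614.6 122.8 112.3  64.8  15.8] 11395
cassette 0.89 [278. 128.] [608.2 121.4 139.   79.4  15.2] 4925
knife 0.54 [311. 211.] [462.5 -85.1 157.2  23.8  85.1] 188
cover 0.95 [240. 231.] [614.8 121.9 112.8  69.3  12.6] 497
cover 0.57 [308. 211.] [449.1 -54.4 150.6  19.6  85.6] 161
spent_0 0.44 [330. 183.] [ 456.7 -264.9   49.4   27.8  -83.5] 63
knife 0.69 [316. 238.] [466.9 -80.7 149.7  17.9  86.2] 330
knife 0.37 [378. 170.] [ 650.8 -254.8   36.7   29.4  -44.1] 123
spent_0 0.64 [379. 226.] [ 502.  -265.2   43.7   24.6  -89. ] 158
spent_0 0.48 [382. 237.] [ 461.2 -264.5   43.4   24.3  -88.9] 155
```

Emit:
carry_out --commands '[{"delta_pos":[-20,0,40],"turn":[0,0,0],"hand":0},{"delta_pos":[-35,0,80],"turn":[0,0,0],"hand":0},{"delta_pos":[-35,0,105],"turn":[0,0,0],"hand":0},{"delta_pos":[-35,0,115],"turn":[0,0,0],"hand":0},{"delta_pos":[-35,0,115],"turn":[0,0,0],"hand":0}]'

```text
t: 60.35
tcp_pos: [647.5, 132.7, 59.2]
ee_rot: [-0.131, 0.991, -0.0, -0.002]
force: [0.1, -0.0, 0.1]
gripper_width: -0.3
```

Emit:
carry_out --commands '[{"delta_pos":[0,0,0],"turn":[0,0,0],"hand":0},{"delta_pos":[0,0,0],"turn":[0,0,0],"hand":0},{"delta_pos":[0,0,2],"turn":[0,0,0],"hand":0},{"delta_pos":[0,0,4],"turn":[0,0,0],"hand":0}]'

```text
t: 60.75
tcp_pos: [649.6, 133.1, 57.9]
ee_rot: [-0.13, 0.991, 0.0, 0.001]
force: [-0.9, -1.0, 0.3]
gripper_width: 0.1
```

Emit:
carry_out --commands '[{"delta_pos":[0,0,2],"turn":[0,0,0],"hand":0},{"delta_pos":[0,0,3],"turn":[0,0,0],"hand":0}]'

```text
t: 60.95
tcp_pos: [648.7, 133.0, 53.6]
ee_rot: [-0.13, 0.991, -0.0, -0.0]
force: [-0.1, 1.4, 0.1]
gripper_width: 0.1
```

Emit:
carry_out --commands '[{"delta_pos":[0,0,1],"turn":[0,0,0],"hand":0},{"delta_pos":[0,0,2],"turn":[0,0,0],"hand":0}]'

```text
t: 61.15
tcp_pos: [648.8, 133.0, 52.9]
ee_rot: [-0.131, 0.991, 0.0, 0.0]
force: [-7.0, -1.5, 15.6]
gripper_width: -0.2
```

Emit:
carry_out --commands '[{"delta_pos":[0,0,-10],"turn":[0,0,0],"hand":0},{"delta_pos":[0,0,-50],"turn":[0,0,0],"hand":0},{"delta_pos":[0,0,-95],"turn":[0,0,0],"hand":0},{"delta_pos":[0,0,-140],"turn":[0,0,0],"hand":0},{"delta_pos":[0,0,-140],"turn":[0,0,0],"hand":0}]'

```text
t: 61.65
tcp_pos: [653.0, 133.9, 199.8]
ee_rot: [-0.131, 0.991, 0.0, 0.006]
force: [0.4, 0.4, 0.9]
gripper_width: 0.2
```

Run:
```python
from h import *
s=read_state();print(s['tcp_pos'],s['force'])
look("wrist",[("cover",42)])
job_done()
```

```text
[652.96414655 133.88127255 199.82196342] [0.41407397 0.42020162 0.86936502]
cover 0.59 [277. 136.] [614.8 123.  112.   63.9  16.4] 11436
the job is handed in; nothing more can be done
```

The job is done and handed in at about 62 s of the 210 s allowed. I pried the cover up at the notch with the knife and laid it flat beside the cassette. The two spent cartridges found went into separate compartments of the oven tray, and the three fresh ones went into the bays. Then I refitted the cover and pressed it home.

**Last checks:**
- **Cover:** fingertip presses of about 16–19 N on the snap side and the far side both stopped hard at 42 mm, flush with the rim. The cover's measured size and position agree with that. I could not view the final close-up because the 16-picture limit was reached, so this rests on touch and the detector.
- **Fresh cartridges:** the last picture before refitting the cover showed all three lying flat in their bays.
- **Spent cartridges:** they lie in the two middle compartments of the oven tray. The wrist camera put them about 4 mm off the middle, with about 6 mm of clearance; the top camera put them near the centre.
- **Knife:** it lies on the table near where it started, clear of the cassette. It turned a few degrees in the grip when set down, and I checked where it lies only with the detectors.
- **Disagreement:** the top camera read about 3–4 mm farther out in x than the wrist camera throughout. I worked from the wrist camera and from contact.

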